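# Put the swapped stirrer lids back on their own reactor tanks

### The arm

A 6-joint arm with a two-finger parallel gripper is mounted at the origin on the work surface. World frame = base frame: x ahead of the robot, y to its left, z up, the work surface at z = 0. Lengths are in m, angles in rad, forces in N, time in s.
With the tool pointing down it reaches from about 0.3 to 0.875 m from the base axis. Payload 4.2 kg.
Tool frame: the origin (TCP) lies between the finger pads; the fingertips stand 25 mm ahead of it and the grasp point (between the pads) lies 6 mm ahead of it; x points along the fingers, y is the direction in which the jaws open and shut, and the axes are right-handed (so a half turn about x gives the same grasp; the last joint's range is limited). The gripper opens to 85 mm and grips with 20 to 120 N. Pads are 22 mm wide; open, the fingers measure 114 mm over their backs; the gripper's body (76 mm by 85 mm) begins 54 mm behind the grasp point. The pads swing forward as they close: fully open they stand 13 mm farther back than shut.
Start: joints at [1.298, 0.32, 1.565, -0, 1.257, -0.02], TCP at [0.144, 0.557, 0.256] pointing down, gripper open.
Joint ranges: [-3.11, 3.11], [-0.84, 2.01], [0.21, 2.61], [-1.34, 4.49], [0.05, 2.63], [-2.56, 2.56]. Speed limits (rad/s): [2.57, 2.57, 3.14, 3.14, 3.14, 3.14].

### API

Orientations are given as [roll, pitch, yaw] about the fixed x, y, z axes, in that order (R = Rz(yaw) Ry(pitch) Rx(roll)).
In Python, from workcell import robot gives the robot as it stands.
- The arm moves only by the tool servo_tool, never from a script. Its argument "plan" is a list of rows, each an object of numbers: "hand": the closure in counts, from 0 (fully open) to 255 (shut); "tx", "ty", "tz": the shift along the tool's x, y, z in m; "wx", "wy", "wz": the turn, a rotation vector about the tool's x, y, z in rad. A call has 1 to 20 rows; each row is the pose to reach, as a shift and turn from the pose commanded when the call began, along the tool's axes at that moment; what a row does not reach only later rows make up. A row lasts 1/12 s, in which the tool goes at most 41.7 mm and 7.16 degrees, less where a joint would pass 70% of its speed; a pose out of reach is approached as far as the arm can. A call with a gripper value outside its range is refused whole. The fingers move at their own pace and stop on an object; the grip force is fixed at half the most. Time passes only in rows, so rows that repeat a pose let the fingers close. It gives the time, the measured TCP pose, the force and the opening at its end, in the units of the state.
- robot.observe(): the state, without advancing time (a new reading comes with each control period).
- robot.capture(name): name is "scene" or "top"; returns a dict with "image" (480x640x3 uint8, blue, green, red), "fx", "fy", "cx", "cy" (pixels), "camera_from_world" (4x4, takes a point from world to camera coordinates). Camera axes: x right, y down, z forward; pixel columns grow to the right and rows downward; lengths in m; the calibration is good to about 2 mm. A picture is of the moment at which its call begins. There is no depth.
- robot.hand_in(): hands the job in, once; it reports no verdict.
The state is a dict: "t": time; "joint_positions": joint angles; "qd": joint speeds; "joint_efforts": joint torques, N m; "ee_pos": TCP position; "orientation": TCP orientation; "force": force on the tool from outside, world axes, zero at the start; "torque": the same for the moment, N m; "grip_width": opening from 0.0 (shut) to 1.0 (fully open).
Only numpy, scipy, OpenCV 4.12 (cv2) and the standard library are available. Lean on these libraries where they do the work, as an engineer would, in place of code of your own. Each camera call takes 0.05 s, during which the arm holds its last target.

### The job

After cleaning, the three small reactor tanks were closed with one another's stirrer lids. Put every lid on the tank whose rim has its shape (round on round, square on square, oblong on oblong), centred and lined up so that it covers the rim; set each one down gently rather than dropping it. The empty tripod is free to hang a lid on meanwhile; leave the glass beaker, the measuring cylinder and the glass bottle standing where they are.

Things in the scene. Friction and masses are not known exactly. Their poses are not given: they have to be found in the camera images.
- lid_round: Round stirrer lid: grey plate 124 dia, 11 thick, green gasket. On its centre a white gland (54 dia, z 11-19), gearbox (40 square, to z 33) and upright motor (40 dia, z 33-79: grip here, any yaw). Two stubs (to z 29) 45 off centre. A shaft with 34-dia impeller hangs to z -42: lift and lower it straight. 0.32-0.52 kg. Origin: centre of plate's underside, z up; yaw is free. Sizes mm
- lid_square: Square stirrer lid: grey plate 120 x 120, 11 thick, green gasket. On its centre a white gland (54 dia, z 11-19), gearbox (40 square, to z 33) and upright motor (40 dia, z 33-79: grip here, any yaw). Two stubs (to z 29) in two corners. A shaft with 34-dia impeller hangs to z -42: lift and lower it straight. 0.32-0.52 kg. Origin: centre of plate's underside, z up; x, y along its sides. Sizes mm
- lid_oblong: Oblong stirrer lid: grey plate 156 x 100, 11 thick, green gasket. On its centre a white gland (54 dia, z 11-19), gearbox (40 square, to z 33) and upright motor (40 dia, z 33-79: grip here, any yaw). Two stubs (to z 29) 60 off centre. A shaft with 34-dia impeller hangs to z -42: lift and lower it straight. 0.32-0.52 kg. Origin: centre of plate's underside, z up; x along the long side. Sizes mm
- tank_round: Round tank of clear acrylic, fixed on the bench, with opaque white flange round its open top: outline 124 dia, opening 100 dia, flat top 90 above the bench, where a lid just rests. Side valves with orange levers reach 86 from the axis, below 75 high. Starts wearing the oblong lid. Origin: centre of its underside, at bench height; yaw is free. Sizes mm
- tank_square: Square tank of clear acrylic, fixed on the bench, with opaque white flange round its open top: outline 120 x 120, opening 94 x 94, flat top 90 above the bench, where a lid just rests. Side valves with orange levers reach 83 from the axis, below 75 high. Starts wearing the round lid. Origin: centre of its underside, at bench height; x and y along its sides. Sizes mm
- tank_oblong: Oblong tank of clear acrylic, fixed on the bench, with opaque white flange round its open top: outline 156 x 100, opening 130 x 74, flat top 90 above the bench, where a lid just rests. Side valves with orange levers reach 101 from the axis, below 75 high. Starts wearing the square lid. Origin: centre of its underside, at bench height; x along its long side. Sizes mm
- tripod: Steel laboratory tripod, fixed to the bench: a flat ring 112 outside, 94 inside, its top 100 above the bench, on three splayed legs (72 from the axis at the foot). Empty at the start; any lid can rest on it, impeller hanging through. Origin: on the bench under the ring's centre. Sizes mm
- beaker: Empty glass beaker, about 68 dia at the rim, 85 high, loose, standing among the tanks; leave it alone. Origin: centre of its underside. Sizes mm
- cylinder: Clear measuring cylinder, 26 dia, 130 high, on a white foot 60 dia, loose; leave it alone. Origin: centre of its underside. Sizes mm
- media_bottle: Glass bottle with a black cap, 70 dia, 135 high, loose; leave it alone. Origin: centre of its underside. Sizes mm
Things that resemble listed ones, but are neither listed nor needed, are in the scene too. What is shaped like the tank_round but red or yellow is not meant.

How it is judged:
At the end, for the whole second after the job is handed in: Each lid lies flat (0.06 rad) and at rest on the flange of the tank of its own shape: centre within 12 mm of the tank's axis, underside 85 to 96 mm above the bench, square and oblong ones within 0.17 rad of the tank's sides (quarter turns, or half turns, are equal); all released (horizontal distance between lid_round and tank_round below 0.012 m and z of lid_round in the frame of tank_round between 0.085 and 0.096 m and angle between each of lid_round, lid_square, lid_oblong's own z axis and vertical below 0.06 rad and linear speed of each of lid_round, lid_square, lid_oblong below 0.01 m/s and angular speed of each of lid_round, lid_square, lid_oblong below 0.08 rad/s and horizontal distance between lid_square and tank_square below 0.012 m and z of lid_square in the frame of tank_square between 0.085 and 0.096 m and (angle between the x axis of lid_square and the x axis of tank_square, either way round below 0.17 rad or angle between the x axis of lid_square and the y axis of tank_square, either way round below 0.17 rad) and horizontal distance between lid_oblong and tank_oblong below 0.012 m and z of lid_oblong in the frame of tank_oblong between 0.085 and 0.096 m and angle between the x axis of lid_oblong and the x axis of tank_oblong, either way round below 0.17 rad); the robot touches nothing.
It fails at once if the beaker is knocked: shifted by more than 30 mm or tipped by more than 0.4 rad (distance of beaker from where it was at the start of the episode above 0.03 m or angle between beaker's own z axis and vertical above 0.4 rad).
It fails at once if the measuring cylinder is knocked: shifted by more than 30 mm or tipped by more than 0.4 rad (distance of cylinder from where it was at the start of the episode above 0.03 m or angle between cylinder's own z axis and vertical above 0.4 rad).
It fails at once if the glass bottle is knocked: shifted by more than 30 mm or tipped by more than 0.4 rad (distance of media_bottle from where it was at the start of the episode above 0.03 m or angle between media_bottle's own z axis and vertical above 0.4 rad).
It fails at once if a lid is slammed on a tank or the tripod (contact force over 90 N) (contact force between any of lid_round, lid_square, lid_oblong and tank_round above 90 N or contact force between any of lid_round, lid_square, lid_oblong and tank_square above 90 N or contact force between any of lid_round, lid_square, lid_oblong and tank_oblong above 90 N or contact force between any of lid_round, lid_square, lid_oblong and tripod above 90 N).
It fails at once if a lid is dropped: it falls free of the fingers faster than 0.5 m/s (a drop of about 13 mm) ((contact force between lid_round and the fingers below 0.1 N and linear speed of lid_round above 0.5 m/s) or (contact force between lid_square and the fingers below 0.1 N and linear speed of lid_square above 0.5 m/s) or (contact force between lid_oblong and the fingers below 0.1 N and linear speed of lid_oblong above 0.5 m/s)).
It also fails if it takes over 112 s, if anything falls off the work surface, if the arm or the gripper's body presses on something with over 40 N, if the wrist force passes 120 N, or if a joint passes its speed limit or range.

## Working session

There is one attempt and no reset: what is moved stays moved. The work goes in short steps, Python scripts to look and compute and a tool call to move; the robot and the scene stay as the last step left them, time stands still between calls to the robot, and variables do not carry over. Pictures are saved under pics/ and viewed, and the job is handed in when it is done.

Besides the shell and the picture viewer there is one more tool, called after "Call:" as name([rows], argument=value, ...), one row to a line, values as JSON. servo_tool: Moves the arm, as the interface text tells. Its arguments: {"type":"object","properties":{"plan":{"type":"array","items":{"type":"object","properties":{"hand":{"type":"number"},"tx":{"type":"number"},"ty":{"type":"number"},"tz":{"type":"number"},"wx":{"type":"number"},"wy":{"type":"number"},"wz":{"type":"number"}}}}},"required":["plan"]}

```bash
ls; mkdir -p pics
python3 - <<'E'
from workcell import robot
import cv2,pickle
print(robot.observe())
for n in("scene","top"):
    c=robot.capture(n); cv2.imwrite(f"pics/{n}0.png",c["image"]); pickle.dump(c,open(f"{n}0.pkl","wb"))
    print({k:v for k,v in c.items() if k!="image"})
E
```

```text
pics
{'t': 0.0, 'joint_positions': array([ 1.29801156e+00,  3.20257380e-01,  1.56568799e+00, -3.79356736e-05,
        1.25743571e+00, -2.00323149e-02]), 'qd': array([ 1.09466007e-03, -9.82149539e-04,  4.36954462e-05, -6.36297442e-04,
       -2.03398623e-04, -7.29272043e-04]), 'joint_efforts': array([ 1.00538953e-03, -4.15513480e+01, -2.34163499e+01, -7.21241759e-05,
        8.19176494e-03,  1.57876293e-06]), 'ee_pos': array([0.1436957 , 0.55628782, 0.25549859]), 'orientation': array([-1.57066428,  1.56900754, -1.82340501]), 'force': array([-0.02511544,  0.7206842 , -0.43949152]), 'torque': array([-0.00947808,  0.0235226 ,  0.02880522]), 'grip_width': 1.0014269285396327}
{'fx': 564.530140026477, 'fy': 564.530140026477, 'cx': 322.48986730086403, 'cy': 242.09921361152138, 'camera_from_world': array([[ 0.62437316,  0.78105777,  0.01034061, -0.4007976 ],
       [ 0.67227142, -0.53057485, -0.51627654, -0.23295434],
       [-0.39775533,  0.32930091, -0.85635951,  1.83218756],
       [ 0.        ,  0.        ,  0.        ,  1.        ]])}
{'fx': 526.2148352104957, 'fy': 526.2148352104957, 'cx': 320.76333770631226, 'cy': 232.76717494248237, 'camera_from_world': array([[-0.02051118, -0.99977135, -0.00604477,  0.10293498],
       [-0.99053244,  0.02114174, -0.13564114,  0.50672062],
       [ 0.13573793,  0.00320539, -0.99073959,  1.26851522],
       [ 0.        ,  0.        ,  0.        ,  1.        ]])}
```

View pics/scene0.png

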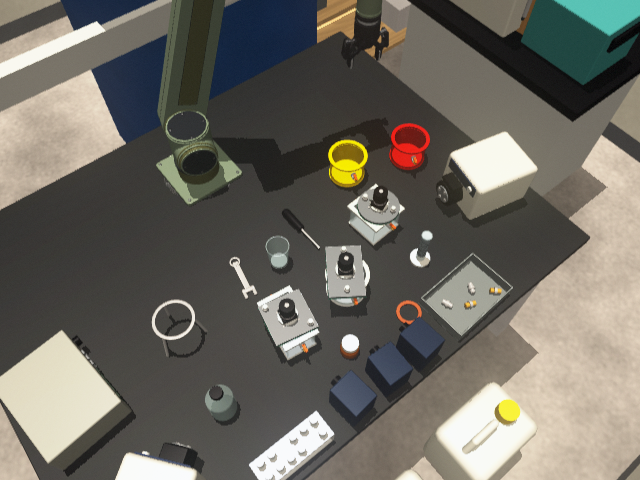

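View pics/top0.png

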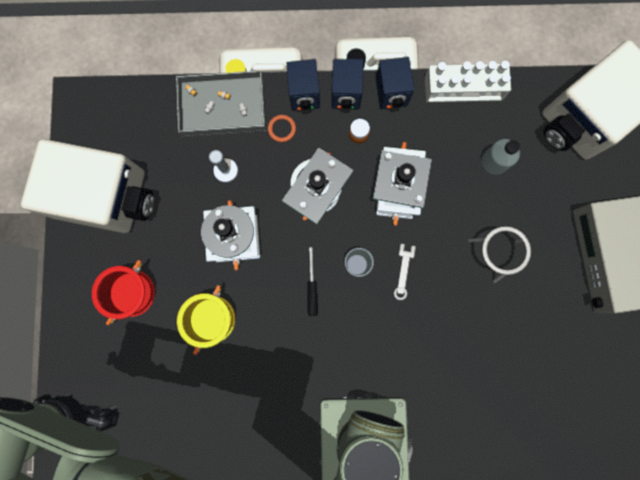

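The top view shows the oblong lid on the round tank (317,181), the square lid on the oblong tank (405,175) and the round lid on the square tank (227,232). The tripod is at (505,251), the beaker at (359,262), the cylinder at (222,168) and the bottle at (500,157). Next I enlarge crops.

```bash
cat > h.py <<'E'
import numpy as np,cv2,pickle
def load(n): return pickle.load(open(n+".pkl","rb"))
def ray(c,u,v):
    T=c["camera_from_world"];R=T[:3,:3];o=-R.T@T[:3,3]
    d=R.T@np.array([(u-c["cx"])/c["fx"],(v-c["cy"])/c["fy"],1]);return o,d
def at(c,u,v,z):
    o,d=ray(c,u,v);return o+d*(z-o[2])/d[2]
def proj(c,p):
    q=c["camera_from_world"]@np.append(p,1.);return np.array([c["fx"]*q[0]/q[2]+c["cx"],c["fy"]*q[1]/q[2]+c["cy"]])
def crop(c,x0,y0,w,h,name,s=6):
    im=cv2.resize(c["image"][y0:y0+h,x0:x0+w],None,fx=s,fy=s,interpolation=cv2.INTER_CUBIC)
    for i in range(0,w,10):
        cv2.line(im,(i*s,0),(i*s,6),(0,255,255),1);cv2.putText(im,str(x0+i),(i*s,18),0,.35,(0,255,255),1)
    for i in range(0,h,10):
        cv2.line(im,(0,i*s),(6,i*s),(0,255,255),1);cv2.putText(im,str(y0+i),(8,i*s+4),0,.35,(0,255,255),1)
    cv2.imwrite("pics/"+name+".png",im)
E
python3 - <<'E'
from h import *
t=load("top0")
crop(t,190,190,80,90,"a_sq",6);crop(t,270,135,100,95,"a_rd",6);crop(t,360,135,85,95,"a_ob",6);crop(t,460,210,85,85,"a_tri",6)
E
```

```text
(no output)
```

View pics/a_sq.png

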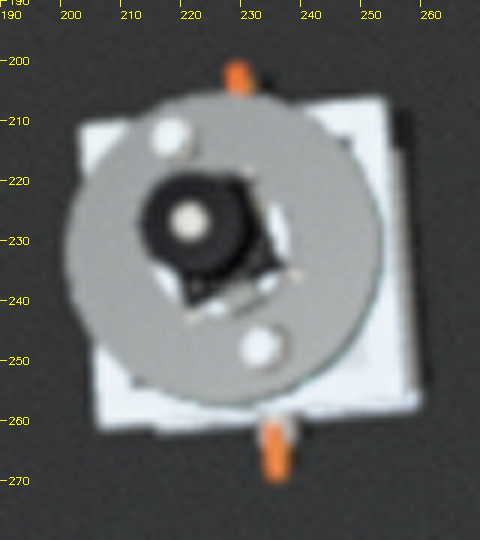

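View pics/a_rd.png

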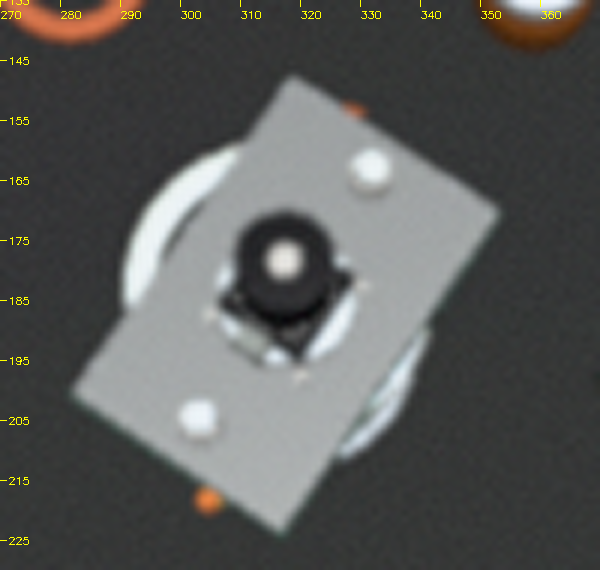

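View pics/a_ob.png

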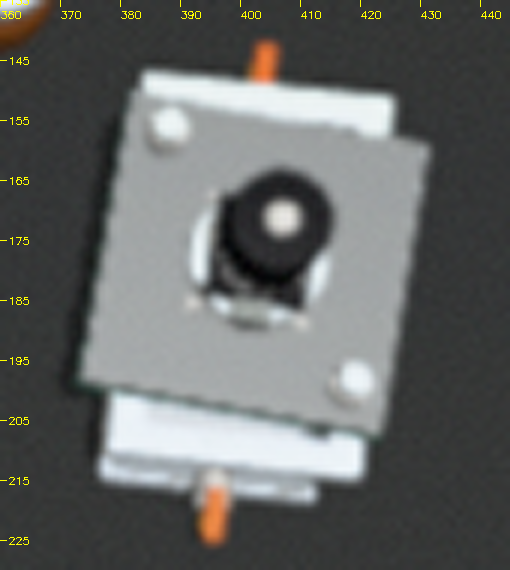

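View pics/a_tri.png

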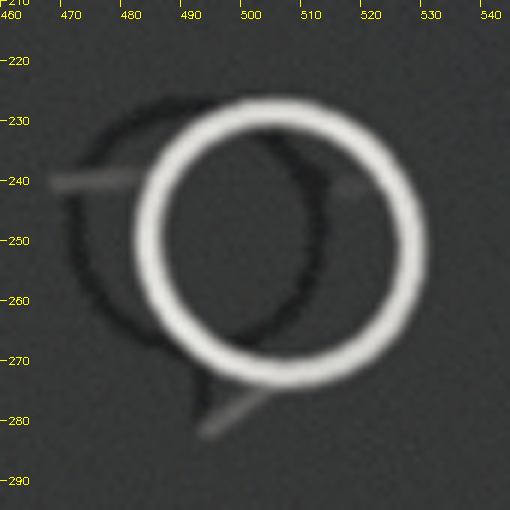

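```bash
cat > m0.py <<'E'
from h import *
from scipy.optimize import least_squares
t=load("top0");s=load("scene0")
for c in(t,s):
    T=c["camera_from_world"];print("cam",-T[:3,:3].T@T[:3,3])
def rect(name,px,z,L,W):
    P=np.array([at(t,*p,z)[:2] for p in px])
    for i in range(4): print(name,"side",np.round(np.linalg.norm(P[i]-P[(i+1)%4])*1e3,1),end=" ")
    e=[P[i]-P[(i+1)%4] for i in range(4)]
    print("centre",P.mean(0).round(4),"dir deg",[round(np.degrees(np.arctan2(v[1],v[0]))%180,1) for v in e])
rect("lid_ob",[(318.8,147.5),(353.3,170.2),(316.8,223.8),(282,200.5)],.101,0,0)
rect("lid_sq",[(383,149.7),(431.7,160),(423.7,207.2),(373,198.7)],.101,0,0)
rect("tank_ob",[(384.2,147),(425.8,151.2),(420.3,214.7),(378.3,210.8)],.09,0,0)
rect("tank_sq",[(203.3,211.2),(254.2,206.2),(258,257.8),(206.3,261.5)],.09,0,0)
print("lid_rd",at(t,227.2,231.7,.101))
Q=np.array([at(t,*p,.09)[:2] for p in [(290.5,182.5),(295,170),(302.5,161.7),(310,158.7),(341.7,190.8)]])
r=least_squares(lambda x:np.linalg.norm(Q-x,axis=1)-.062,Q.mean(0));print("tank_rd",r.x,r.fun*1e3)
print("tripod",at(t,506.8,250.5,.1))
for n,p in dict(rd=(221.5,226.7),ob=(317.2,178.3),sq=(407,171.3)).items(): print("motor top",n,at(t,*p,.169))
for n,p in dict(beaker=(359,265),cyl=(224,173)).items(): print(n,at(t,*p,.0))
print("beaker rim",at(t,359,261,.085)); print("bottle cap",at(t,511,147,.135));print("cyl top",at(t,216,157,.13))
E
python3 m0.py
python3 - <<'E'
from h import *
s=load("scene0")
crop(s,225,220,160,150,"s1",5);crop(s,335,165,110,110,"s2",5);crop(s,140,285,100,80,"s3",6)
E
```

```text
cam [0.3318489  0.0881324  1.32612263]
cam [ 1.13561818 -0.41389467  1.45288686]
lid_ob side 99.7 lid_ob side 156.0 lid_ob side 99.7 lid_ob side 156.2 centre [0.6139 0.0968] dir deg [np.float64(54.6), np.float64(144.9), np.float64(54.7), np.float64(144.9)]
lid_sq side 118.8 lid_sq side 116.8 lid_sq side 121.2 lid_sq side 122.4 centre [ 0.6253 -0.106 ] dir deg [np.float64(76.4), np.float64(167.9), np.float64(79.0), np.float64(166.8)]
tank_ob side 101.0 tank_ob side 156.7 tank_ob side 100.2 tank_ob side 157.8 centre [ 0.6233 -0.1059] dir deg [np.float64(82.8), np.float64(172.5), np.float64(83.4), np.float64(172.8)]
tank_sq side 122.0 tank_sq side 124.1 tank_sq side 122.1 tank_sq side 120.8 centre [0.5028 0.3065] dir deg [np.float64(94.5), np.float64(3.9), np.float64(92.9), np.float64(3.9)]
lid_rd [0.50693123 0.31216637 0.101     ]
tank_rd [0.62233259 0.09933025] [ 1.06072632 -0.64684322  0.70832137  0.02071041  0.94884696]
tripod [ 0.44875974 -0.34154173  0.1       ]
motor top rd [0.50872277 0.31246915 0.169     ]
motor top ob [0.61430483 0.09735844 0.169     ]
motor top sq [ 0.62600186 -0.10526697  0.169     ]
beaker [ 0.42946618 -0.00228466  0.        ]
cyl [0.67489301 0.33947704 0.        ]
beaker rim [0.43266306 0.00322361 0.085     ]
bottle cap [ 0.68737409 -0.3556191   0.135     ]
cyl top [0.68013248 0.33377295 0.13      ]
```

View pics/s1.png

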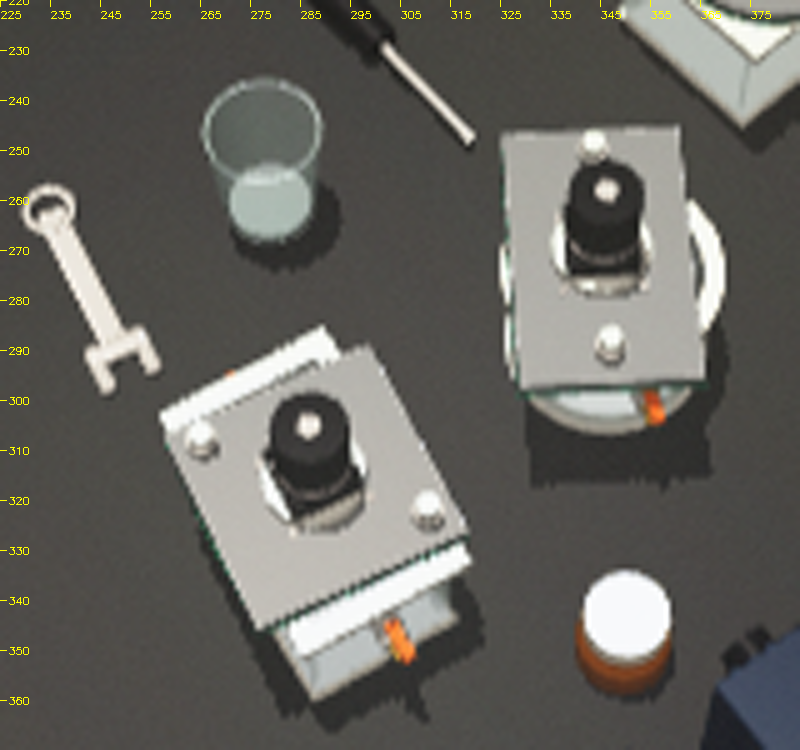

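View pics/s2.png

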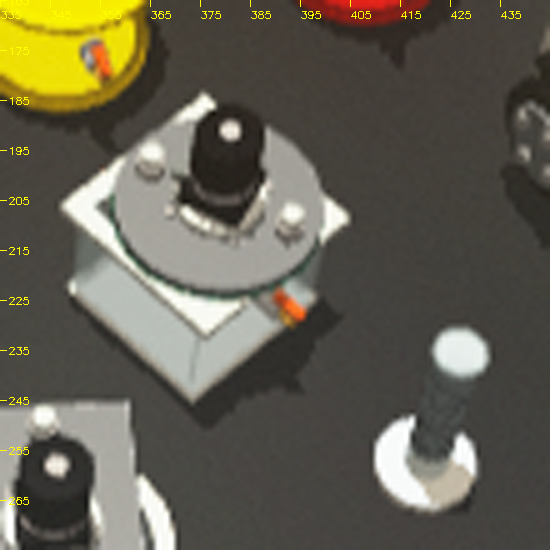

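Run:
```python
from h import *
from scipy.optimize import least_squares
s=load("scene0");t=load("top0")
P=np.array([at(s,*p,.09)[:2] for p in[(347.4,206),(376.4,232),(405,208.4),(376,184)]]);print("sq tank",P.mean(0),[np.linalg.norm(P[i]-P[i-1]) for i in range(4)],P[0]-P[1],P[1]-P[2])
pt=[(290.5,182.5),(295,170),(302.5,161.7),(310,158.7),(341.7,190.8)]
ps=[(225+725/5,220+275/5),(225+692/5,220+200/5),(225+720/5,220+295/5),(225+500/5,220+275/5)]
Q=np.array([at(t,*p,.09)[:2] for p in pt]+[at(s,*p,.09)[:2] for p in ps])
r=least_squares(lambda x:np.linalg.norm(Q-x,axis=1)-.062,Q.mean(0));print(r.x,r.fun*1e3)
r=least_squares(lambda x:np.linalg.norm(Q[5:]-x,axis=1)-.062,Q.mean(0));print(r.x,r.fun*1e3)
for n,p in dict(ob=(346.2,258),sq=(225+308/5,220+425/5),rd=(335+230/5,165+131/5)).items(): print(n,at(s,*p,.169))
print("tank ob",np.mean([at(s,*p,.09) for p in[(257.0,303.5),(225+325/5,220+327/5),(225+470/5,220+558/5),(225+295/5,220+650/5)]],axis=0))
o=[at(s,*p,.09) for p in[(257.0,303.5),(225+325/5,220+327/5),(225+470/5,220+558/5),(225+295/5,220+650/5)]]
print([np.linalg.norm(o[i]-o[i-1]) for i in range(4)])
# orientation of tool
from scipy.spatial.transform import Rotation as R
from workcell import robot
st=robot.observe();print(st["t"]);M=R.from_euler("xyz",st["orientation"]).as_matrix();print(M.round(3))
```

```text
sq tank [0.50702721 0.30818162] [np.float64(0.11959166885624949), np.float64(0.12054847037009901), np.float64(0.12035278314008645), np.float64(0.11967708492518468)] [-0.12033498 -0.00717118] [ 0.00929634 -0.11999321]
[0.62218184 0.10027789] [ 0.11959248 -1.36231538  0.33799055 -0.05663399  1.7958238   0.74190078
  0.82961795 -0.38116245 -1.69657079]
[0.62174722 0.10151731] [ 0.13443982 -0.4351391  -0.73932565 -0.90094488]
ob [0.61555955 0.09814682 0.169     ]
sq [ 0.62665722 -0.10430458  0.169     ]
rd [0.51068241 0.31333167 0.169     ]
tank ob [ 0.62402636 -0.10426935  0.09      ]
[np.float64(0.14906914532143656), np.float64(0.10107405596161605), np.float64(0.15380937859943716), np.float64(0.10138438284471869)]
0.1
[[-0.     0.25   0.968]
 [-0.002  0.968 -0.25 ]
 [-1.    -0.002 -0.   ]]
```

View pics/s3.png

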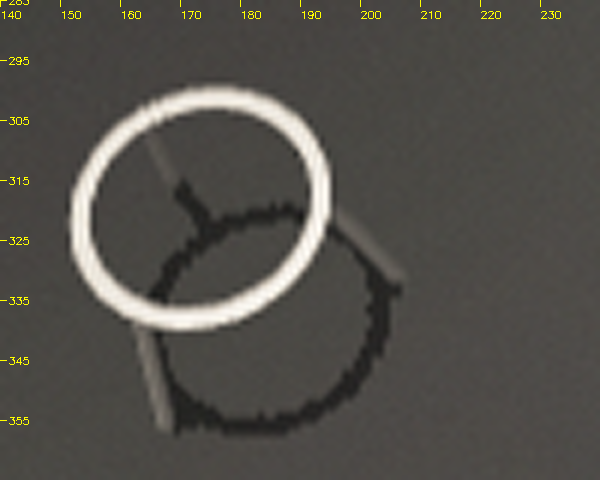

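```bash
cat > go.py <<'E'
import sys,numpy as np
from scipy.spatial.transform import Rotation as R
from workcell import robot
st=robot.observe();M=R.from_euler("xyz",st["orientation"]).as_matrix();p=st["ee_pos"]
print("t",st["t"],"p",p.round(4),"psi",np.degrees(np.arctan2(M[1,1],M[0,1])).round(2),"F",st["force"].round(1),"grip",round(st["grip_width"],3),"j",st["joint_positions"].round(2))
for a in sys.argv[1:]:
    x,y,z,psi=map(float,a.split(","))
    c,s=np.cos(np.radians(psi)),np.sin(np.radians(psi))
    G=np.array([[0,c,s],[0,s,-c],[-1,0,0]])
    print(a,"t",(M.T@(np.array([x,y,z])-p)).round(4),"w",R.from_matrix(M.T@G).as_rotvec().round(4))
E
python3 go.py .6148,.0974,.2555,0
```

```text
t 0.1 p [0.1437 0.5564 0.2555] psi 75.52 F [-0.3 -0.5 -0. ] grip 0.998 j [ 1.3   0.32  1.57 -0.    1.26 -0.02]
.6148,.0974,.2555,0 t [ 0.0006 -0.3265  0.5709] w [1.318e+00 1.000e-03 1.400e-03]
```

Call:
servo_tool([
  {"hand": 0,"tx": 0,"ty": -0.3265,"tz": 0.571,"wx": 1.318,"wy": 0.001,"wz": 0.0014},
  {"hand": 0,"tx": 0,"ty": -0.3265,"tz": 0.571,"wx": 1.318,"wy": 0.001,"wz": 0.0014},
  {"hand": 0,"tx": 0,"ty": -0.3265,"tz": 0.571,"wx": 1.318,"wy": 0.001,"wz": 0.0014},
  {"hand": 0,"tx": 0,"ty": -0.3265,"tz": 0.571,"wx": 1.318,"wy": 0.001,"wz": 0.0014},
  {"hand": 0,"tx": 0,"ty": -0.3265,"tz": 0.571,"wx": 1.318,"wy": 0.001,"wz": 0.0014},
  {"hand": 0,"tx": 0,"ty": -0.3265,"tz": 0.571,"wx": 1.318,"wy": 0.001,"wz": 0.0014},
  {"hand": 0,"tx": 0,"ty": -0.3265,"tz": 0.571,"wx": 1.318,"wy": 0.001,"wz": 0.0014},
  {"hand": 0,"tx": 0,"ty": -0.3265,"tz": 0.571,"wx": 1.318,"wy": 0.001,"wz": 0.0014},
  {"hand": 0,"tx": 0,"ty": -0.3265,"tz": 0.571,"wx": 1.318,"wy": 0.001,"wz": 0.0014},
  {"hand": 0,"tx": 0,"ty": -0.3265,"tz": 0.571,"wx": 1.318,"wy": 0.001,"wz": 0.0014},
  {"hand": 0,"tx": 0,"ty": -0.3265,"tz": 0.571,"wx": 1.318,"wy": 0.001,"wz": 0.0014},
  {"hand": 0,"tx": 0,"ty": -0.3265,"tz": 0.571,"wx": 1.318,"wy": 0.001,"wz": 0.0014},
  {"hand": 0,"tx": 0,"ty": -0.3265,"tz": 0.571,"wx": 1.318,"wy": 0.001,"wz": 0.0014},
  {"hand": 0,"tx": 0,"ty": -0.3265,"tz": 0.571,"wx": 1.318,"wy": 0.001,"wz": 0.0014},
  {"hand": 0,"tx": 0,"ty": -0.3265,"tz": 0.571,"wx": 1.318,"wy": 0.001,"wz": 0.0014},
  {"hand": 0,"tx": 0,"ty": -0.3265,"tz": 0.571,"wx": 1.318,"wy": 0.001,"wz": 0.0014},
  {"hand": 0,"tx": 0,"ty": -0.3265,"tz": 0.571,"wx": 1.318,"wy": 0.001,"wz": 0.0014},
  {"hand": 0,"tx": 0,"ty": -0.3265,"tz": 0.571,"wx": 1.318,"wy": 0.001,"wz": 0.0014},
  {"hand": 0,"tx": 0,"ty": -0.3265,"tz": 0.571,"wx": 1.318,"wy": 0.001,"wz": 0.0014},
  {"hand": 0,"tx": 0,"ty": -0.3265,"tz": 0.571,"wx": 1.318,"wy": 0.001,"wz": 0.0014},
])

```text
t: 1.77
ee_pos: [0.614, 0.0988, 0.2562]
orientation: [-2.875, 1.569, 1.839]
force: [0.5, 1.1, 1.0]
grip_width: 1.0
```

```bash
python3 go.py .6148,.0974,.154,0
```

```text
t 1.7667 p [0.614  0.0988 0.2562] psi 0.07 F [0.5 1.1 1. ] grip 1.0 j [0.14 0.39 1.45 0.   1.3  0.14]
.6148,.0974,.154,0 t [0.1022 0.0008 0.0016] w [ 0.0012 -0.0019  0.0005]
```

Call:
servo_tool([
  {"hand": 0,"tx": 0.02},
  {"hand": 0,"tx": 0.045},
  {"hand": 0,"tx": 0.07},
  {"hand": 0,"tx": 0.09},
  {"hand": 0,"tx": 0.1},
  {"hand": 0,"tx": 0.102},
  {"hand": 0,"tx": 0.102},
  {"hand": 0,"tx": 0.102},
])

```text
validation failed for argument at $.pl...
```

```bash
python3 go.py .6148,.0974,.154,0
python3 - <<'E'
from workcell import robot
import pickle
from h import *
c=robot.capture("scene");pickle.dump(c,open("s1.pkl","wb"));crop(c,300,190,110,120,"g1",6)
E
```

```text
t 1.7667 p [0.614  0.0988 0.2562] psi 0.07 F [0.5 1.1 1. ] grip 1.0 j [0.14 0.39 1.45 0.   1.3  0.14]
.6148,.0974,.154,0 t [0.1022 0.0008 0.0016] w [ 0.0012 -0.0019  0.0005]
```

View pics/g1.png

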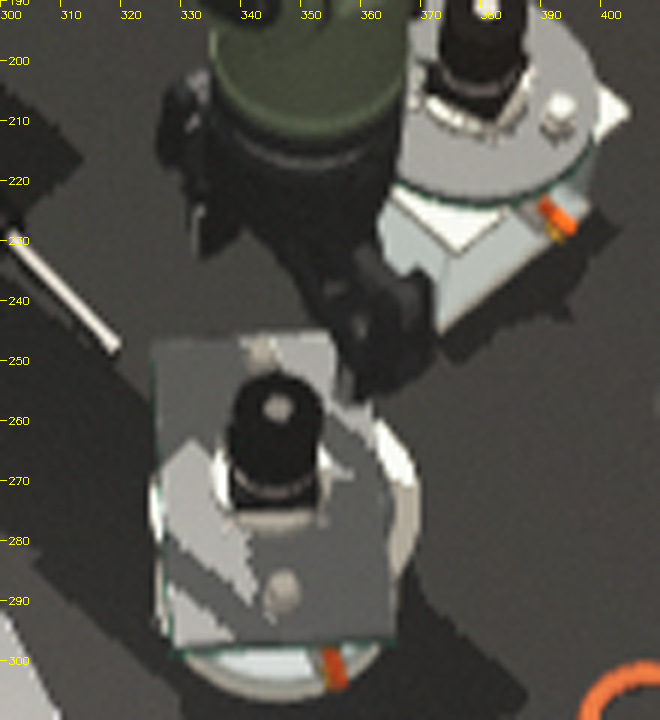

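The move was refused because each row needs all its fields. The picture shows the lid undisturbed, with the motor cap at about (346,258).

Call:
servo_tool([
  {"hand": 0,"tx": 0.02,"ty": 0,"tz": 0,"wx": 0,"wy": 0,"wz": 0},
  {"hand": 0,"tx": 0.045,"ty": 0,"tz": 0,"wx": 0,"wy": 0,"wz": 0},
  {"hand": 0,"tx": 0.07,"ty": 0,"tz": 0,"wx": 0,"wy": 0,"wz": 0},
  {"hand": 0,"tx": 0.09,"ty": 0,"tz": 0,"wx": 0,"wy": 0,"wz": 0},
  {"hand": 0,"tx": 0.1,"ty": 0,"tz": 0,"wx": 0,"wy": 0,"wz": 0},
  {"hand": 0,"tx": 0.102,"ty": 0,"tz": 0,"wx": 0,"wy": 0,"wz": 0},
  {"hand": 0,"tx": 0.102,"ty": 0,"tz": 0,"wx": 0,"wy": 0,"wz": 0},
  {"hand": 0,"tx": 0.102,"ty": 0,"tz": 0,"wx": 0,"wy": 0,"wz": 0},
])

```text
t: 2.48
ee_pos: [0.6157, 0.0985, 0.1558]
orientation: [2.156, 1.567, 0.586]
force: [0.9, -0.3, 0.6]
grip_width: 0.999
```

```bash
python3 go.py .6148,.0974,.154,0
```

```text
t 2.4833 p [0.6157 0.0985 0.1558] psi 0.04 F [ 0.9 -0.3  0.6] grip 0.999 j [0.14 0.47 1.6  0.   1.07 0.14]
.6148,.0974,.154,0 t [ 0.0018 -0.0009  0.0011] w [ 0.0006 -0.002  -0.003 ]
```

Call:
servo_tool([
  {"hand": 120,"tx": 0.001,"ty": 0,"tz": 0,"wx": 0,"wy": 0,"wz": 0},
  {"hand": 255,"tx": 0.001,"ty": 0,"tz": 0,"wx": 0,"wy": 0,"wz": 0},
  {"hand": 255,"tx": 0.001,"ty": 0,"tz": 0,"wx": 0,"wy": 0,"wz": 0},
  {"hand": 255,"tx": 0.001,"ty": 0,"tz": 0,"wx": 0,"wy": 0,"wz": 0},
  {"hand": 255,"tx": 0.001,"ty": 0,"tz": 0,"wx": 0,"wy": 0,"wz": 0},
  {"hand": 255,"tx": 0.001,"ty": 0,"tz": 0,"wx": 0,"wy": 0,"wz": 0},
  {"hand": 255,"tx": 0.001,"ty": 0,"tz": 0,"wx": 0,"wy": 0,"wz": 0},
  {"hand": 255,"tx": 0.001,"ty": 0,"tz": 0,"wx": 0,"wy": 0,"wz": 0},
  {"hand": 255,"tx": 0.001,"ty": 0,"tz": 0,"wx": 0,"wy": 0,"wz": 0},
  {"hand": 255,"tx": 0.001,"ty": 0,"tz": 0,"wx": 0,"wy": 0,"wz": 0},
])

```text
t: 3.32
ee_pos: [0.6153, 0.098, 0.1542]
orientation: [2.475, 1.568, 0.904]
force: [-1.0, 1.0, 5.7]
grip_width: 0.453
```

```bash
python3 go.py .6148,.0974,.154,0
python3 - <<'E'
from workcell import robot
import pickle
from h import *
c=robot.capture("scene");pickle.dump(c,open("s2.pkl","wb"));crop(c,300,190,110,120,"g2",6)
E
```

```text
t 3.3167 p [0.6153 0.098  0.1542] psi -0.01 F [-1.   1.   5.7] grip 0.453 j [0.14 0.47 1.6  0.   1.07 0.14]
.6148,.0974,.154,0 t [ 0.0002 -0.0005  0.0006] w [-0.0001 -0.0018 -0.0014]
```

View pics/g2.png

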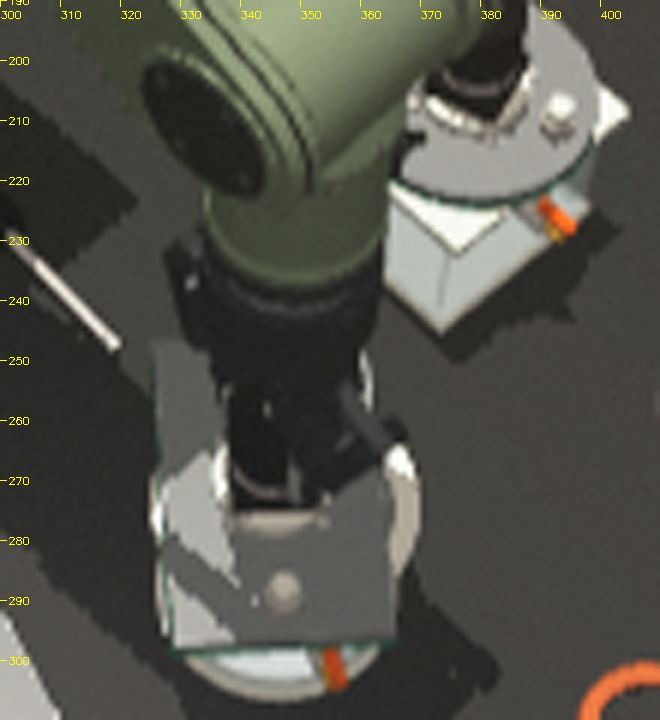

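The jaws hold the motor at about 38.5 mm opening, and the plate still sits on the flange. Lifting.

Call:
servo_tool([
  {"hand": 255,"tx": -0.003,"ty": 0,"tz": 0,"wx": 0,"wy": 0,"wz": 0},
  {"hand": 255,"tx": -0.01,"ty": 0,"tz": 0,"wx": 0,"wy": 0,"wz": 0},
  {"hand": 255,"tx": -0.025,"ty": 0,"tz": 0,"wx": 0,"wy": 0,"wz": 0},
  {"hand": 255,"tx": -0.045,"ty": 0,"tz": 0,"wx": 0,"wy": 0,"wz": 0},
  {"hand": 255,"tx": -0.065,"ty": 0,"tz": 0,"wx": 0,"wy": 0,"wz": 0},
  {"hand": 255,"tx": -0.085,"ty": 0,"tz": 0,"wx": 0,"wy": 0,"wz": 0},
  {"hand": 255,"tx": -0.105,"ty": 0,"tz": 0,"wx": 0,"wy": 0,"wz": 0},
  {"hand": 255,"tx": -0.117,"ty": 0,"tz": 0,"wx": 0,"wy": 0,"wz": 0},
  {"hand": 255,"tx": -0.121,"ty": 0,"tz": 0,"wx": 0,"wy": 0,"wz": 0},
  {"hand": 255,"tx": -0.121,"ty": 0,"tz": 0,"wx": 0,"wy": 0,"wz": 0},
])

```text
t: 4.2
ee_pos: [0.6152, 0.0978, 0.2748]
orientation: [2.425, 1.568, 0.854]
force: [0.2, 0.1, -5.2]
grip_width: 0.456
```

```bash
python3 go.py .449,-.3415,.275,0
python3 - <<'E'
from workcell import robot
import pickle
from h import *
c=robot.capture("scene");pickle.dump(c,open("s3.pkl","wb"));cv2.imwrite("pics/g3.png",c["image"])
s=load("scene0");print(at(s,173.5,319.7,.1))
E
```

```text
t 4.2 p [0.6152 0.0978 0.2748] psi -0.0 F [ 0.2  0.1 -5.2] grip 0.456 j [0.14 0.39 1.42 0.   1.34 0.14]
.449,-.3415,.275,0 t [-0.0012 -0.1661  0.4393] w [-0.     -0.0018 -0.0015]
[ 0.45175661 -0.34082551  0.1       ]
```

View pics/g3.png

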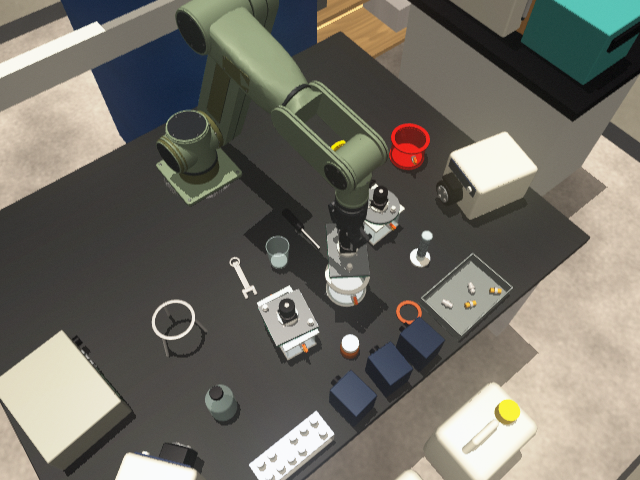

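The oblong lid hangs level above the uncovered round tank at about (348,270). Now to the tripod.

Call:
servo_tool([
  {"hand": 255,"tx": 0,"ty": -0.004,"tz": 0.01,"wx": 0,"wy": 0,"wz": 0},
  {"hand": 255,"tx": 0,"ty": -0.012,"tz": 0.03,"wx": 0,"wy": 0,"wz": 0},
  {"hand": 255,"tx": 0,"ty": -0.022,"tz": 0.058,"wx": 0,"wy": 0,"wz": 0},
  {"hand": 255,"tx": 0,"ty": -0.033,"tz": 0.088,"wx": 0,"wy": 0,"wz": 0},
  {"hand": 255,"tx": 0,"ty": -0.045,"tz": 0.119,"wx": 0,"wy": 0,"wz": 0},
  {"hand": 255,"tx": 0,"ty": -0.057,"tz": 0.15,"wx": 0,"wy": 0,"wz": 0},
  {"hand": 255,"tx": 0,"ty": -0.069,"tz": 0.182,"wx": 0,"wy": 0,"wz": 0},
  {"hand": 255,"tx": 0,"ty": -0.081,"tz": 0.214,"wx": 0,"wy": 0,"wz": 0},
  {"hand": 255,"tx": 0,"ty": -0.093,"tz": 0.246,"wx": 0,"wy": 0,"wz": 0},
  {"hand": 255,"tx": 0,"ty": -0.105,"tz": 0.278,"wx": 0,"wy": 0,"wz": 0},
  {"hand": 255,"tx": 0,"ty": -0.117,"tz": 0.31,"wx": 0,"wy": 0,"wz": 0},
  {"hand": 255,"tx": 0,"ty": -0.129,"tz": 0.341,"wx": 0,"wy": 0,"wz": 0},
  {"hand": 255,"tx": 0,"ty": -0.141,"tz": 0.372,"wx": 0,"wy": 0,"wz": 0},
  {"hand": 255,"tx": 0,"ty": -0.151,"tz": 0.4,"wx": 0,"wy": 0,"wz": 0},
  {"hand": 255,"tx": 0,"ty": -0.159,"tz": 0.421,"wx": 0,"wy": 0,"wz": 0},
  {"hand": 255,"tx": 0,"ty": -0.164,"tz": 0.434,"wx": 0,"wy": 0,"wz": 0},
  {"hand": 255,"tx": 0,"ty": -0.165,"tz": 0.439,"wx": 0,"wy": 0,"wz": 0},
  {"hand": 255,"tx": 0,"ty": -0.165,"tz": 0.439,"wx": 0,"wy": 0,"wz": 0},
  {"hand": 255,"tx": 0,"ty": -0.165,"tz": 0.439,"wx": 0,"wy": 0,"wz": 0},
])

```text
t: 5.83
ee_pos: [0.4501, -0.3403, 0.273]
orientation: [-3.122, 1.567, 1.59]
force: [-0.8, 0.2, -3.9]
grip_width: 0.455
```

```bash
python3 go.py .450,-.341,.166,0
python3 - <<'E'
from workcell import robot
import pickle
from h import *
for n in("scene","top"):
    c=robot.capture(n);pickle.dump(c,open(n+"4.pkl","wb"))
    if n=="top": crop(c,430,140,120,120,"g4t",5)
    else: crop(c,110,210,130,140,"g4s",5)
E
```

```text
t 5.8333 p [ 0.4501 -0.3403  0.273 ] psi 0.01 F [-0.8  0.2 -3.9] grip 0.455 j [-0.67  0.29  1.56  0.    1.29 -0.67]
.450,-.341,.166,0 t [ 0.107 -0.     0.001] w [ 0.0001 -0.0033  0.0001]
```

View pics/g4s.png

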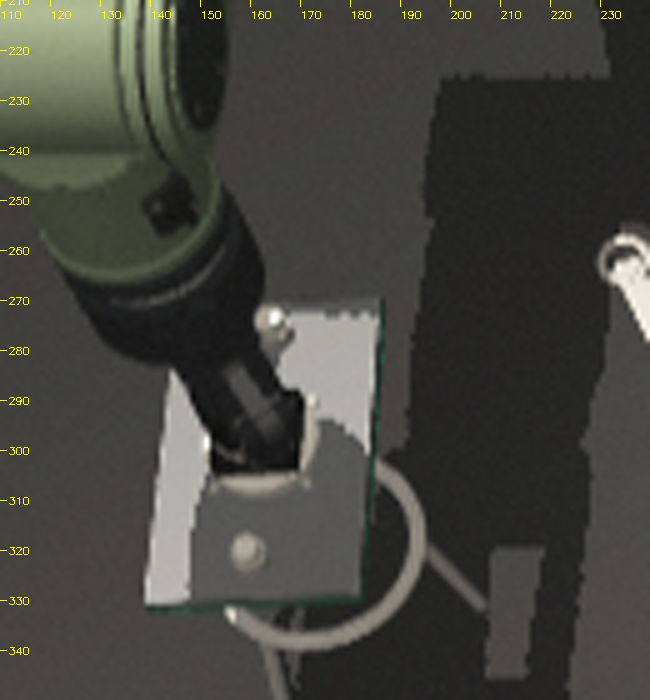

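View pics/g4t.png

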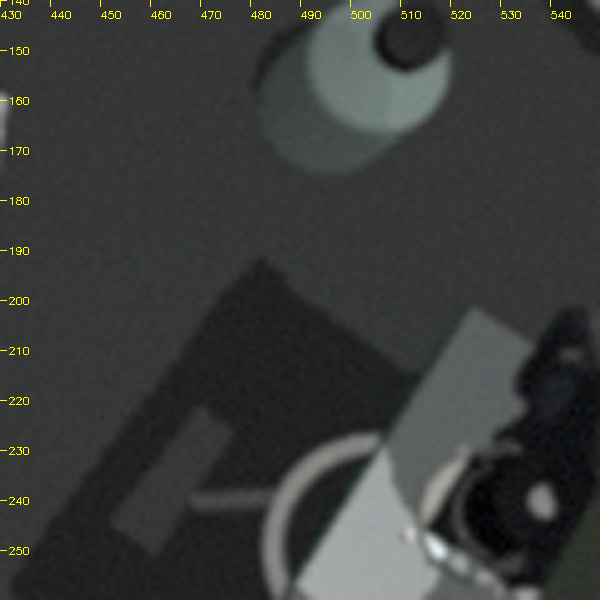

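The lid is above the tripod ring in both views, clear of the bottle. Lowering.

Call:
servo_tool([
  {"hand": 255,"tx": 0.01,"ty": 0,"tz": 0.001,"wx": 0,"wy": 0,"wz": 0},
  {"hand": 255,"tx": 0.025,"ty": 0,"tz": 0.001,"wx": 0,"wy": 0,"wz": 0},
  {"hand": 255,"tx": 0.04,"ty": 0,"tz": 0.001,"wx": 0,"wy": 0,"wz": 0},
  {"hand": 255,"tx": 0.055,"ty": 0,"tz": 0.001,"wx": 0,"wy": 0,"wz": 0},
  {"hand": 255,"tx": 0.07,"ty": 0,"tz": 0.001,"wx": 0,"wy": 0,"wz": 0},
  {"hand": 255,"tx": 0.082,"ty": 0,"tz": 0.001,"wx": 0,"wy": 0,"wz": 0},
  {"hand": 255,"tx": 0.091,"ty": 0,"tz": 0.001,"wx": 0,"wy": 0,"wz": 0},
  {"hand": 255,"tx": 0.097,"ty": 0,"tz": 0.001,"wx": 0,"wy": 0,"wz": 0},
  {"hand": 255,"tx": 0.101,"ty": 0,"tz": 0.001,"wx": 0,"wy": 0,"wz": 0},
  {"hand": 255,"tx": 0.104,"ty": 0,"tz": 0.001,"wx": 0,"wy": 0,"wz": 0},
  {"hand": 255,"tx": 0.106,"ty": 0,"tz": 0.001,"wx": 0,"wy": 0,"wz": 0},
  {"hand": 255,"tx": 0.106,"ty": 0,"tz": 0.001,"wx": 0,"wy": 0,"wz": 0},
  {"hand": 255,"tx": 0.106,"ty": 0,"tz": 0.001,"wx": 0,"wy": 0,"wz": 0},
])

```text
t: 7.02
ee_pos: [0.4503, -0.3422, 0.1679]
orientation: [2.28, 1.569, 0.709]
force: [0.1, -0.3, -5.2]
grip_width: 0.454
```

```bash
python3 go.py .450,-.341,.1645,0
```

```text
t 7.0167 p [ 0.4503 -0.3422  0.1679] psi -0.0 F [ 0.1 -0.3 -5.2] grip 0.454 j [-0.67  0.37  1.72  0.    1.05 -0.67]
.450,-.341,.1645,0 t [ 0.0034 -0.0003 -0.0012] w [-0.     -0.0011 -0.0012]
```

Call:
servo_tool([
  {"hand": 255,"tx": 0.0005,"ty": 0,"tz": 0,"wx": 0,"wy": 0,"wz": 0},
  {"hand": 255,"tx": 0.001,"ty": 0,"tz": 0,"wx": 0,"wy": 0,"wz": 0},
  {"hand": 255,"tx": 0.0015,"ty": 0,"tz": 0,"wx": 0,"wy": 0,"wz": 0},
  {"hand": 255,"tx": 0.002,"ty": 0,"tz": 0,"wx": 0,"wy": 0,"wz": 0},
  {"hand": 255,"tx": 0.0025,"ty": 0,"tz": 0,"wx": 0,"wy": 0,"wz": 0},
  {"hand": 255,"tx": 0.0025,"ty": 0,"tz": 0,"wx": 0,"wy": 0,"wz": 0},
])

```text
t: 7.52
ee_pos: [0.45, -0.342, 0.1649]
orientation: [2.96, 1.569, 1.389]
force: [-0.2, -0.8, -4.8]
grip_width: 0.454
```

```bash
python3 go.py .450,-.341,.1645,0
```

```text
t 7.5167 p [ 0.45   -0.342   0.1649] psi -0.0 F [-0.2 -0.8 -4.8] grip 0.454 j [-0.67  0.38  1.72  0.    1.04 -0.67]
.450,-.341,.1645,0 t [ 0.0004  0.     -0.001 ] w [-0.0001 -0.0018 -0.0003]
```

Call:
servo_tool([
  {"hand": 255,"tx": 0.0005,"ty": 0,"tz": 0,"wx": 0,"wy": 0,"wz": 0},
  {"hand": 255,"tx": 0.001,"ty": 0,"tz": 0,"wx": 0,"wy": 0,"wz": 0},
  {"hand": 255,"tx": 0.0015,"ty": 0,"tz": 0,"wx": 0,"wy": 0,"wz": 0},
  {"hand": 255,"tx": 0.0015,"ty": 0,"tz": 0,"wx": 0,"wy": 0,"wz": 0},
])

```text
t: 7.85
ee_pos: [0.4501, -0.3421, 0.1642]
orientation: [2.535, 1.569, 0.964]
force: [-1.2, 0.6, 1.1]
grip_width: 0.455
```

```bash
python3 go.py .450,-.341,.1645,0
python3 - <<'E'
from workcell import robot
import pickle
from h import *
for n in("scene",):
    c=robot.capture(n);pickle.dump(c,open(n+"5.pkl","wb"));crop(c,110,250,130,120,"g5s",6)
E
```

```text
t 7.85 p [ 0.4501 -0.3421  0.1642] psi 0.0 F [-1.2  0.6  1.1] grip 0.455 j [-0.67  0.38  1.72  0.    1.04 -0.67]
.450,-.341,.1645,0 t [-0.0003 -0.0001 -0.0011] w [ 0.     -0.0012 -0.0009]
```

View pics/g5s.png

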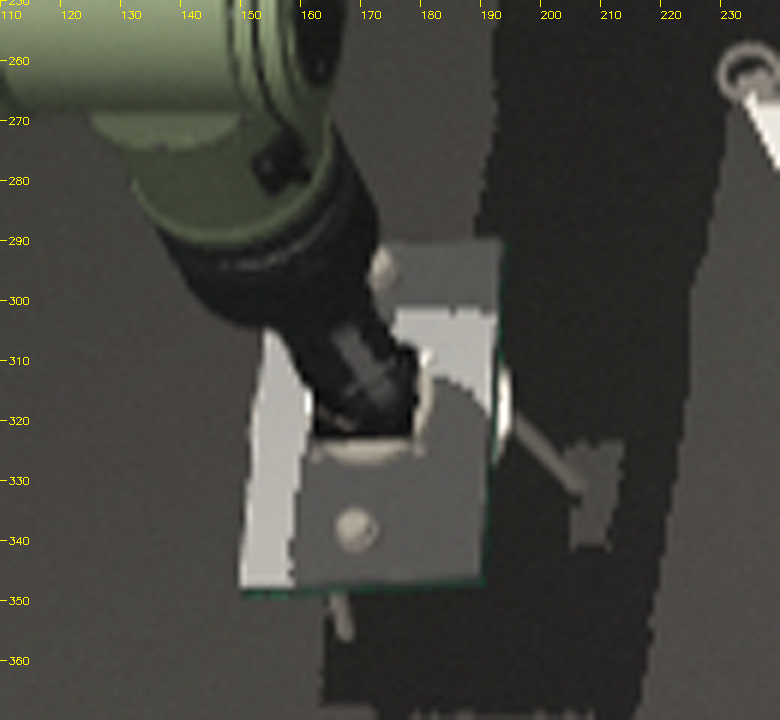

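The force went from −5 N to +1 N, so the lid rests on the ring (plate centre about (168,318)). Opening and backing off.

Call:
servo_tool([
  {"hand": 120,"tx": 0,"ty": 0,"tz": 0,"wx": 0,"wy": 0,"wz": 0},
  {"hand": 60,"tx": 0,"ty": 0,"tz": 0,"wx": 0,"wy": 0,"wz": 0},
  {"hand": 0,"tx": 0,"ty": 0,"tz": 0,"wx": 0,"wy": 0,"wz": 0},
  {"hand": 0,"tx": 0,"ty": 0,"tz": 0,"wx": 0,"wy": 0,"wz": 0},
  {"hand": 0,"tx": 0,"ty": 0,"tz": 0,"wx": 0,"wy": 0,"wz": 0},
  {"hand": 0,"tx": 0,"ty": 0,"tz": 0,"wx": 0,"wy": 0,"wz": 0},
  {"hand": 0,"tx": -0.01,"ty": 0,"tz": 0,"wx": 0,"wy": 0,"wz": 0},
  {"hand": 0,"tx": -0.04,"ty": 0,"tz": 0,"wx": 0,"wy": 0,"wz": 0},
  {"hand": 0,"tx": -0.07,"ty": 0,"tz": 0,"wx": 0,"wy": 0,"wz": 0},
  {"hand": 0,"tx": -0.1,"ty": 0,"tz": 0,"wx": 0,"wy": 0,"wz": 0},
  {"hand": 0,"tx": -0.115,"ty": 0,"tz": 0,"wx": 0,"wy": 0,"wz": 0},
  {"hand": 0,"tx": -0.115,"ty": 0,"tz": 0,"wx": 0,"wy": 0,"wz": 0},
])

```text
t: 8.9
ee_pos: [0.4515, -0.3434, 0.2837]
orientation: [1.073, 1.562, -0.498]
force: [-0.2, -0.3, 0.7]
grip_width: 1.003
```

```bash
python3 go.py .5096,.313,.275,30
python3 - <<'E'
from workcell import robot
import pickle
from h import *
c=robot.capture("scene");pickle.dump(c,open("scene6.pkl","wb"));crop(c,110,220,270,150,"g6s",3)
crop(c,290,200,110,120,"g6r",6)
E
```

```text
t 8.9 p [ 0.4515 -0.3434  0.2837] psi -0.0 F [-0.2 -0.3  0.7] grip 1.003 j [-0.67  0.29  1.54  0.    1.3  -0.67]
.5096,.313,.275,30 t [ 0.0063  0.058  -0.6565] w [-0.5236  0.0064 -0.0067]
```

View pics/g6s.png

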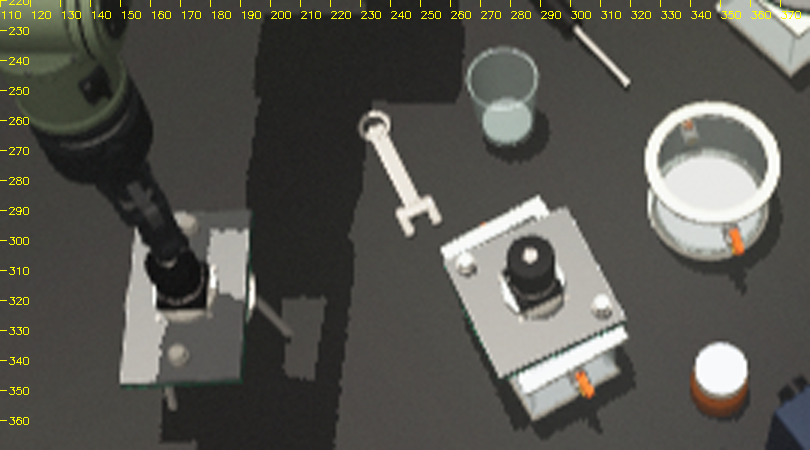

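View pics/g6r.png

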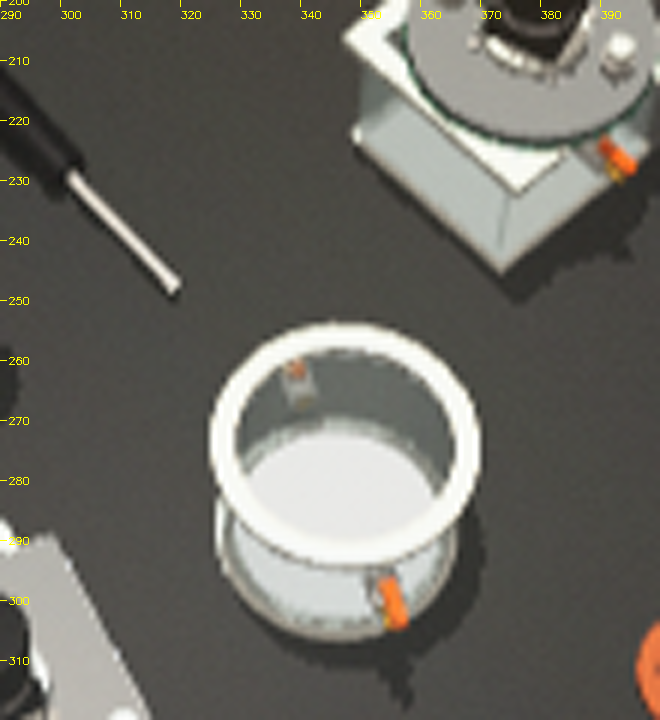

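Run:
```python
from h import *
s=load("scene6");p=at(s,347.6,273.9,.09);print(p)
# check projected ring extents for candidate
for r in(.062,.05):
    q=np.array([proj(s,[p[0]+r*np.cos(a),p[1]+r*np.sin(a),.09]) for a in np.linspace(0,6.28,200)]);print(q.min(0),q.max(0))
```

```text
[0.62415817 0.10070805 0.09      ]
[324.87455786 254.18572478] [370.33108392 294.45238277]
[329.27439732 257.93847861] [365.92951131 290.40669692]
```

Call:
servo_tool([
  {"hand": 0,"tx": 0,"ty": 0.058,"tz": -0.6565,"wx": -0.5236,"wy": 0.006,"wz": -0.0065},
  {"hand": 0,"tx": 0,"ty": 0.058,"tz": -0.6565,"wx": -0.5236,"wy": 0.006,"wz": -0.0065},
  {"hand": 0,"tx": 0,"ty": 0.058,"tz": -0.6565,"wx": -0.5236,"wy": 0.006,"wz": -0.0065},
  {"hand": 0,"tx": 0,"ty": 0.058,"tz": -0.6565,"wx": -0.5236,"wy": 0.006,"wz": -0.0065},
  {"hand": 0,"tx": 0,"ty": 0.058,"tz": -0.6565,"wx": -0.5236,"wy": 0.006,"wz": -0.0065},
  {"hand": 0,"tx": 0,"ty": 0.058,"tz": -0.6565,"wx": -0.5236,"wy": 0.006,"wz": -0.0065},
  {"hand": 0,"tx": 0,"ty": 0.058,"tz": -0.6565,"wx": -0.5236,"wy": 0.006,"wz": -0.0065},
  {"hand": 0,"tx": 0,"ty": 0.058,"tz": -0.6565,"wx": -0.5236,"wy": 0.006,"wz": -0.0065},
  {"hand": 0,"tx": 0,"ty": 0.058,"tz": -0.6565,"wx": -0.5236,"wy": 0.006,"wz": -0.0065},
  {"hand": 0,"tx": 0,"ty": 0.058,"tz": -0.6565,"wx": -0.5236,"wy": 0.006,"wz": -0.0065},
  {"hand": 0,"tx": 0,"ty": 0.058,"tz": -0.6565,"wx": -0.5236,"wy": 0.006,"wz": -0.0065},
  {"hand": 0,"tx": 0,"ty": 0.058,"tz": -0.6565,"wx": -0.5236,"wy": 0.006,"wz": -0.0065},
  {"hand": 0,"tx": 0,"ty": 0.058,"tz": -0.6565,"wx": -0.5236,"wy": 0.006,"wz": -0.0065},
  {"hand": 0,"tx": 0,"ty": 0.058,"tz": -0.6565,"wx": -0.5236,"wy": 0.006,"wz": -0.0065},
  {"hand": 0,"tx": 0,"ty": 0.058,"tz": -0.6565,"wx": -0.5236,"wy": 0.006,"wz": -0.0065},
  {"hand": 0,"tx": 0,"ty": 0.058,"tz": -0.6565,"wx": -0.5236,"wy": 0.006,"wz": -0.0065},
  {"hand": 0,"tx": 0,"ty": 0.058,"tz": -0.6565,"wx": -0.5236,"wy": 0.006,"wz": -0.0065},
  {"hand": 0,"tx": 0,"ty": 0.058,"tz": -0.6565,"wx": -0.5236,"wy": 0.006,"wz": -0.0065},
  {"hand": 0,"tx": 0,"ty": 0.058,"tz": -0.6565,"wx": -0.5236,"wy": 0.006,"wz": -0.0065},
  {"hand": 0,"tx": 0,"ty": 0.058,"tz": -0.6565,"wx": -0.5236,"wy": 0.006,"wz": -0.0065},
])

```text
t: 10.62
ee_pos: [0.5077, 0.3128, 0.279]
orientation: [-2.56, 1.561, 2.675]
force: [0.6, 0.1, 0.6]
grip_width: 1.0
```

```bash
python3 go.py .5096,.313,.154,30
```

```text
t 10.6167 p [0.5077 0.3128 0.279 ] psi 29.93 F [0.6 0.1 0.6] grip 1.0 j [0.53 0.34 1.47 0.01 1.33 0.  ]
.5096,.313,.154,30 t [0.1249 0.0024 0.0018] w [-0.0012 -0.0081  0.0053]
```

Call:
servo_tool([
  {"hand": 0,"tx": 0.015,"ty": 0.002,"tz": 0.001,"wx": 0,"wy": -0.006,"wz": 0.004},
  {"hand": 0,"tx": 0.04,"ty": 0.002,"tz": 0.001,"wx": 0,"wy": -0.006,"wz": 0.004},
  {"hand": 0,"tx": 0.065,"ty": 0.002,"tz": 0.001,"wx": 0,"wy": -0.006,"wz": 0.004},
  {"hand": 0,"tx": 0.09,"ty": 0.002,"tz": 0.001,"wx": 0,"wy": -0.006,"wz": 0.004},
  {"hand": 0,"tx": 0.11,"ty": 0.002,"tz": 0.001,"wx": 0,"wy": -0.006,"wz": 0.004},
  {"hand": 0,"tx": 0.121,"ty": 0.002,"tz": 0.001,"wx": 0,"wy": -0.006,"wz": 0.004},
  {"hand": 0,"tx": 0.125,"ty": 0.002,"tz": 0.001,"wx": 0,"wy": -0.006,"wz": 0.004},
  {"hand": 0,"tx": 0.125,"ty": 0.002,"tz": 0.001,"wx": 0,"wy": -0.006,"wz": 0.004},
  {"hand": 0,"tx": 0.125,"ty": 0.002,"tz": 0.001,"wx": 0,"wy": -0.006,"wz": 0.004},
])

```text
t: 11.37
ee_pos: [0.5101, 0.315, 0.1558]
orientation: [2.36, 1.567, 1.312]
force: [0.2, -1.0, 0.3]
grip_width: 1.003
```

```bash
python3 go.py .5096,.313,.154,30
python3 - <<'E'
from workcell import robot
from h import *
c=robot.capture("scene");crop(c,330,130,110,120,"g7",6)
E
```

```text
t 11.3667 p [0.5101 0.315  0.1558] psi 29.96 F [ 0.2 -1.   0.3] grip 1.003 j [0.53 0.43 1.65 0.   1.05 0.01]
.5096,.313,.154,30 t [ 0.0017 -0.0014  0.0015] w [-0.0007 -0.0026 -0.0025]
```

View pics/g7.png

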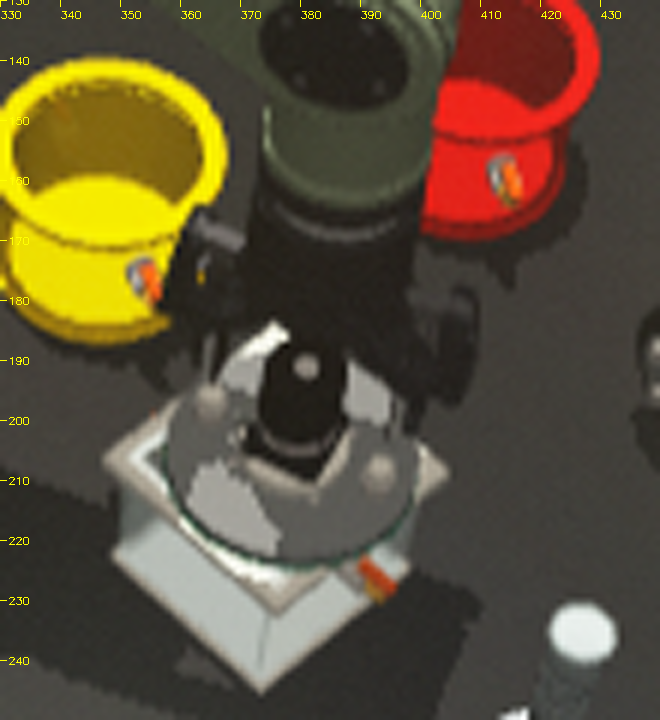

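The open jaws straddle the motor (cap at about (381,191)) with room on both sides. Closing.

Call:
servo_tool([
  {"hand": 120,"tx": 0.001,"ty": -0.001,"tz": 0.001,"wx": 0,"wy": -0.001,"wz": -0.001},
  {"hand": 255,"tx": 0.001,"ty": -0.001,"tz": 0.001,"wx": 0,"wy": -0.001,"wz": -0.001},
  {"hand": 255,"tx": 0.001,"ty": -0.001,"tz": 0.001,"wx": 0,"wy": -0.001,"wz": -0.001},
  {"hand": 255,"tx": 0.001,"ty": -0.001,"tz": 0.001,"wx": 0,"wy": -0.001,"wz": -0.001},
  {"hand": 255,"tx": 0.001,"ty": -0.001,"tz": 0.001,"wx": 0,"wy": -0.001,"wz": -0.001},
  {"hand": 255,"tx": 0.001,"ty": -0.001,"tz": 0.001,"wx": 0,"wy": -0.001,"wz": -0.001},
  {"hand": 255,"tx": 0.001,"ty": -0.001,"tz": 0.001,"wx": 0,"wy": -0.001,"wz": -0.001},
  {"hand": 255,"tx": 0.001,"ty": -0.001,"tz": 0.001,"wx": 0,"wy": -0.001,"wz": -0.001},
  {"hand": 255,"tx": 0.001,"ty": -0.001,"tz": 0.001,"wx": 0,"wy": -0.001,"wz": -0.001},
  {"hand": 255,"tx": 0.001,"ty": -0.001,"tz": 0.001,"wx": 0,"wy": -0.001,"wz": -0.001},
])

```text
t: 12.25
ee_pos: [0.5091, 0.3139, 0.1543]
orientation: [2.914, 1.569, 1.867]
force: [-0.9, -0.9, 6.0]
grip_width: 0.454
```

```bash
python3 go.py .5096,.313,.275,30
python3 - <<'E'
from workcell import robot
from h import *
import pickle
c=robot.capture("top");pickle.dump(c,open("top7.pkl","wb"));crop(c,180,180,100,100,"g7t",6)
E
```

```text
t 12.25 p [0.5091 0.3139 0.1543] psi 30.0 F [-0.9 -0.9  6. ] grip 0.454 j [0.53 0.43 1.66 0.   1.05 0.01]
.5096,.313,.275,30 t [-1.207e-01  1.000e-04  8.000e-04] w [ 0.0001 -0.0016 -0.0004]
```

View pics/g7t.png

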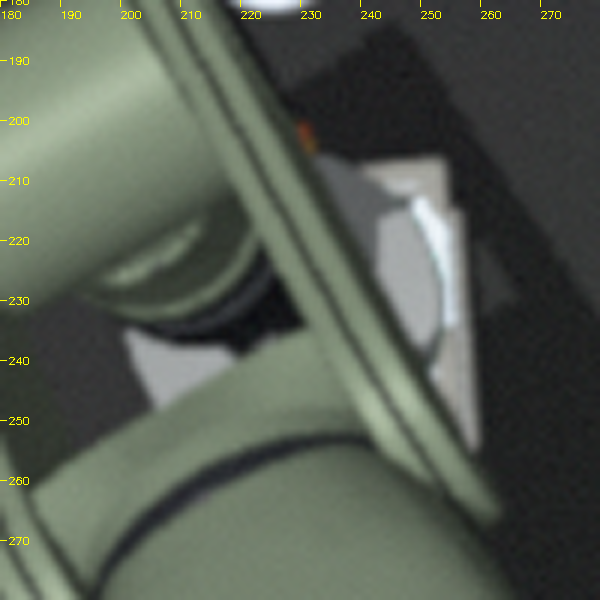

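The top view is mostly hidden by the arm, but the lid sits unchanged. Lifting.

Call:
servo_tool([
  {"hand": 255,"tx": -0.003,"ty": 0,"tz": 0,"wx": 0,"wy": 0,"wz": 0},
  {"hand": 255,"tx": -0.01,"ty": 0,"tz": 0,"wx": 0,"wy": 0,"wz": 0},
  {"hand": 255,"tx": -0.025,"ty": 0,"tz": 0,"wx": 0,"wy": 0,"wz": 0},
  {"hand": 255,"tx": -0.045,"ty": 0,"tz": 0,"wx": 0,"wy": 0,"wz": 0},
  {"hand": 255,"tx": -0.065,"ty": 0,"tz": 0,"wx": 0,"wy": 0,"wz": 0},
  {"hand": 255,"tx": -0.08,"ty": 0,"tz": 0,"wx": 0,"wy": 0,"wz": 0},
  {"hand": 255,"tx": -0.088,"ty": 0,"tz": 0,"wx": 0,"wy": 0,"wz": 0},
  {"hand": 255,"tx": -0.09,"ty": 0,"tz": 0,"wx": 0,"wy": 0,"wz": 0},
  {"hand": 255,"tx": -0.09,"ty": 0,"tz": 0,"wx": 0,"wy": 0,"wz": 0},
])

```text
t: 13.05
ee_pos: [0.5089, 0.3135, 0.2433]
orientation: [-2.573, 1.569, 2.663]
force: [0.1, 0.4, -5.6]
grip_width: 0.452
```

```bash
python3 go.py .623,.1,.244,10
python3 - <<'E'
from workcell import robot
from h import *
import pickle
c=robot.capture("scene");pickle.dump(c,open("scene8.pkl","wb"));crop(c,330,120,110,120,"g8",6)
E
```

```text
t 13.05 p [0.5089 0.3135 0.2433] psi 30.0 F [ 0.1  0.4 -5.6] grip 0.452 j [0.53 0.36 1.53 0.   1.25 0.01]
.623,.1,.244,10 t [-0.0011 -0.0079  0.242 ] w [ 0.3491 -0.0014  0.0013]
```

View pics/g8.png

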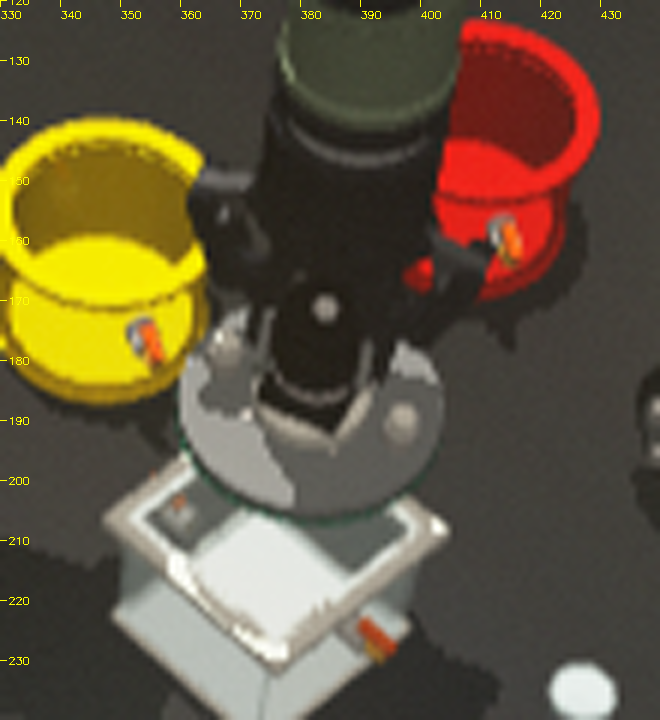

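Call:
servo_tool([
  {"hand": 255,"tx": 0,"ty": 0,"tz": 0.01,"wx": 0.02,"wy": 0,"wz": 0},
  {"hand": 255,"tx": 0,"ty": -0.001,"tz": 0.03,"wx": 0.05,"wy": 0,"wz": 0},
  {"hand": 255,"tx": 0,"ty": -0.002,"tz": 0.058,"wx": 0.09,"wy": 0,"wz": 0},
  {"hand": 255,"tx": 0,"ty": -0.003,"tz": 0.088,"wx": 0.14,"wy": 0,"wz": 0},
  {"hand": 255,"tx": 0,"ty": -0.004,"tz": 0.12,"wx": 0.19,"wy": 0,"wz": 0},
  {"hand": 255,"tx": 0,"ty": -0.005,"tz": 0.15,"wx": 0.24,"wy": 0,"wz": 0},
  {"hand": 255,"tx": 0,"ty": -0.006,"tz": 0.18,"wx": 0.28,"wy": 0,"wz": 0},
  {"hand": 255,"tx": 0,"ty": -0.007,"tz": 0.208,"wx": 0.32,"wy": 0,"wz": 0},
  {"hand": 255,"tx": 0,"ty": -0.008,"tz": 0.228,"wx": 0.34,"wy": 0,"wz": 0},
  {"hand": 255,"tx": 0,"ty": -0.008,"tz": 0.24,"wx": 0.349,"wy": -0.001,"wz": 0.001},
  {"hand": 255,"tx": 0,"ty": -0.008,"tz": 0.242,"wx": 0.349,"wy": -0.001,"wz": 0.001},
  {"hand": 255,"tx": 0,"ty": -0.008,"tz": 0.242,"wx": 0.349,"wy": -0.001,"wz": 0.001},
])

```text
t: 14.1
ee_pos: [0.6229, 0.0996, 0.2423]
orientation: [-2.215, 1.569, 2.671]
force: [0.2, 1.0, -5.1]
grip_width: 0.456
```

```bash
python3 go.py .623,.1,.157,10
python3 - <<'E'
from workcell import robot
from h import *
import pickle
print(at(load("scene8"),384.2,171.2,.258), "vs TCP .5089 .3135")
c=robot.capture("scene");pickle.dump(c,open("scene9.pkl","wb"));crop(c,290,190,110,120,"g9",6)
c=robot.capture("top");pickle.dump(c,open("top9.pkl","wb"));cv2.imwrite("pics/g9t.png",c["image"])
E
```

```text
t 14.1 p [0.6229 0.0996 0.2423] psi 9.94 F [ 0.2  1.  -5.1] grip 0.456 j [ 0.14  0.42  1.45  0.    1.28 -0.03]
.623,.1,.157,10 t [ 0.0853  0.0003 -0.0003] w [-0.0011 -0.0012  0.0016]
[0.50984574 0.31374215 0.258     ] vs TCP .5089 .3135
```

View pics/g9.png

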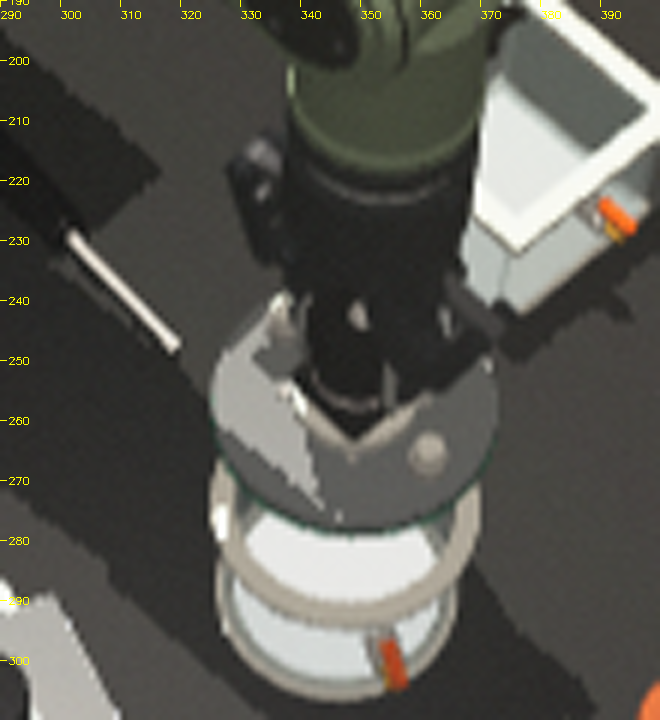

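View pics/g9t.png

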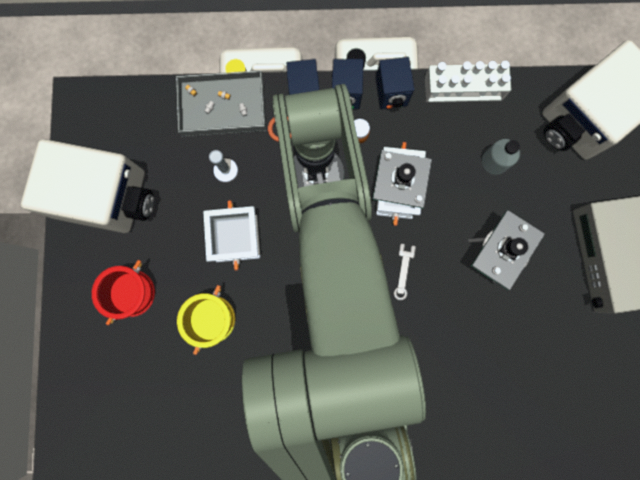

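The round lid is above its tank and centred in the scene view. The top view shows the empty square tank at (231,235) and the oblong lid on the tripod at (508,250). Lowering.

Call:
servo_tool([
  {"hand": 255,"tx": 0.01,"ty": 0,"tz": 0,"wx": 0,"wy": 0,"wz": 0},
  {"hand": 255,"tx": 0.025,"ty": 0,"tz": 0,"wx": 0,"wy": 0,"wz": 0},
  {"hand": 255,"tx": 0.04,"ty": 0,"tz": 0,"wx": 0,"wy": 0,"wz": 0},
  {"hand": 255,"tx": 0.055,"ty": 0,"tz": 0,"wx": 0,"wy": 0,"wz": 0},
  {"hand": 255,"tx": 0.066,"ty": 0,"tz": 0,"wx": 0,"wy": 0,"wz": 0},
  {"hand": 255,"tx": 0.074,"ty": 0,"tz": 0,"wx": 0,"wy": 0,"wz": 0},
  {"hand": 255,"tx": 0.079,"ty": 0,"tz": 0,"wx": 0,"wy": 0,"wz": 0},
  {"hand": 255,"tx": 0.082,"ty": 0,"tz": 0,"wx": 0,"wy": 0,"wz": 0},
  {"hand": 255,"tx": 0.084,"ty": 0,"tz": 0,"wx": 0,"wy": 0,"wz": 0},
  {"hand": 255,"tx": 0.085,"ty": 0,"tz": 0,"wx": 0,"wy": 0,"wz": 0},
  {"hand": 255,"tx": 0.085,"ty": 0,"tz": 0,"wx": 0,"wy": 0,"wz": 0},
  {"hand": 255,"tx": 0.085,"ty": 0,"tz": 0,"wx": 0,"wy": 0,"wz": 0},
])

```text
t: 15.2
ee_pos: [0.6235, 0.1001, 0.1588]
orientation: [1.909, 1.569, 0.513]
force: [0.1, 1.0, -4.9]
grip_width: 0.455
```

```bash
python3 go.py .623,.1,.1543,10
python3 - <<'E'
from h import *
c=load("top9")
crop(c,195,195,75,75,"k1",8);crop(c,470,205,80,85,"k2",7)
E
```

```text
t 15.2 p [0.6235 0.1001 0.1588] psi 10.0 F [ 0.1  1.  -4.9] grip 0.455 j [ 0.14  0.48  1.57  0.    1.09 -0.03]
.623,.1,.1543,10 t [ 0.0045 -0.0005  0.    ] w [-0.     -0.0005 -0.0013]
```

View pics/k1.png

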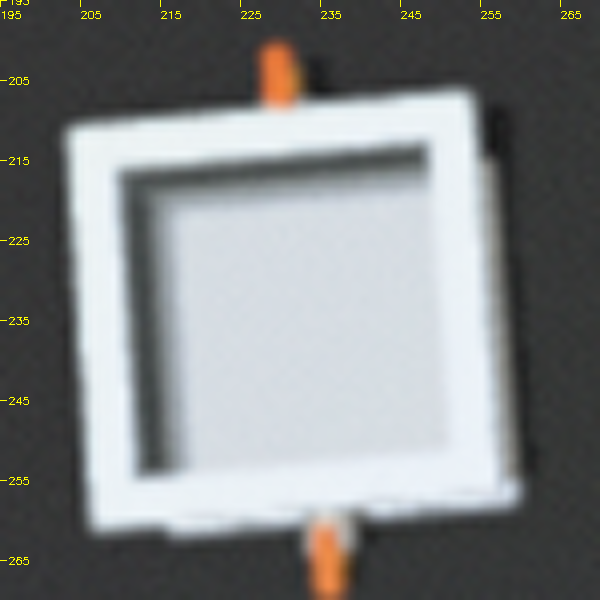

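View pics/k2.png

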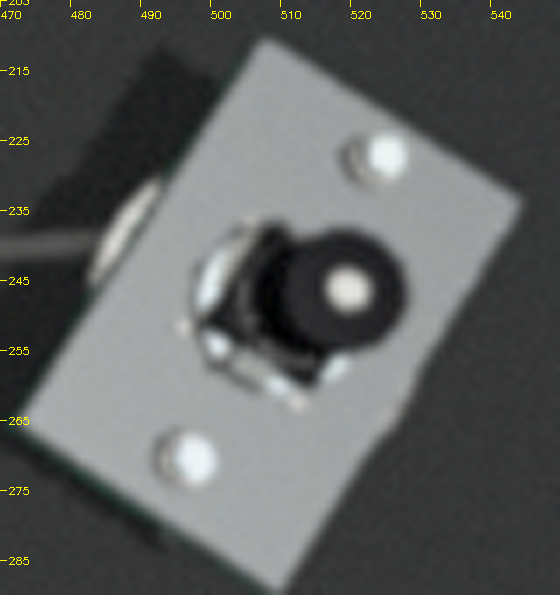

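Run:
```python
from h import *
t=load("top9")
def rect(name,px,z):
    P=np.array([at(t,*p,z)[:2] for p in px]);e=[P[i]-P[(i+1)%4] for i in range(4)]
    print(name,P.mean(0).round(4),[round(np.linalg.norm(v)*1e3,1) for v in e],[round(np.degrees(np.arctan2(v[1],v[0]))%180,1) for v in e])
rect("sqout",[(203.4,211),(254.4,206.5),(257.5,257),(206.25,261)],.09)
rect("sqin",[(210,216.25),(248.4,213.1),(250.9,251.3),(212.1,254.4)],.09)
rect("ob on tripod",[(507.9,210.3),(544.6,234),(510.3,289.3),(472.9,266.1)],.111)
print(at(t,519.9,246.4,.179))
```

```text
sqout [0.5035 0.3066] [np.float64(122.2), np.float64(121.4), np.float64(121.1), np.float64(120.1)] [np.float64(93.9), np.float64(3.3), np.float64(93.3), np.float64(3.8)]
sqin [0.5036 0.3067] [np.float64(91.8), np.float64(91.8), np.float64(91.8), np.float64(91.6)] [np.float64(93.5), np.float64(3.6), np.float64(93.4), np.float64(3.6)]
ob on tripod [ 0.4495 -0.3429] [np.float64(99.6), np.float64(153.9), np.float64(99.0), np.float64(156.8)] [np.float64(54.6), np.float64(145.0), np.float64(56.3), np.float64(145.2)]
[ 0.4496227  -0.34306266  0.179     ]
```

Call:
servo_tool([
  {"hand": 255,"tx": 0.001,"ty": 0,"tz": 0,"wx": 0,"wy": 0,"wz": 0},
  {"hand": 255,"tx": 0.0015,"ty": 0,"tz": 0,"wx": 0,"wy": 0,"wz": 0},
  {"hand": 255,"tx": 0.002,"ty": 0,"tz": 0,"wx": 0,"wy": 0,"wz": 0},
  {"hand": 255,"tx": 0.0025,"ty": 0,"tz": 0,"wx": 0,"wy": 0,"wz": 0},
  {"hand": 255,"tx": 0.003,"ty": 0,"tz": 0,"wx": 0,"wy": 0,"wz": 0},
  {"hand": 255,"tx": 0.0035,"ty": 0,"tz": 0,"wx": 0,"wy": 0,"wz": 0},
  {"hand": 255,"tx": 0.0035,"ty": 0,"tz": 0,"wx": 0,"wy": 0,"wz": 0},
  {"hand": 255,"tx": 0.0035,"ty": 0,"tz": 0,"wx": 0,"wy": 0,"wz": 0},
])

```text
t: 15.87
ee_pos: [0.6231, 0.1001, 0.1546]
orientation: [3.018, 1.57, 1.622]
force: [-1.0, -0.2, -4.7]
grip_width: 0.452
```

```bash
python3 go.py .623,.1,.1543,10
```

```text
t 15.8667 p [0.6231 0.1001 0.1546] psi 10.01 F [-1.  -0.2 -4.7] grip 0.452 j [ 0.14  0.48  1.58  0.    1.09 -0.03]
.623,.1,.1543,10 t [ 0.0003 -0.0001  0.0001] w [ 0.0001 -0.0005 -0.0001]
```

Call:
servo_tool([
  {"hand": 255,"tx": 0.0005,"ty": 0,"tz": 0,"wx": 0,"wy": 0,"wz": 0},
  {"hand": 255,"tx": 0.001,"ty": 0,"tz": 0,"wx": 0,"wy": 0,"wz": 0},
  {"hand": 255,"tx": 0.001,"ty": 0,"tz": 0,"wx": 0,"wy": 0,"wz": 0},
  {"hand": 255,"tx": 0.001,"ty": 0,"tz": 0,"wx": 0,"wy": 0,"wz": 0},
])

```text
t: 16.2
ee_pos: [0.6232, 0.1001, 0.1543]
orientation: [2.085, 1.57, 0.689]
force: [-1.2, 0.2, -0.2]
grip_width: 0.449
```

```bash
python3 go.py .623,.1,.1543,10
python3 - <<'E'
from workcell import robot
from h import *
import pickle
c=robot.capture("scene");pickle.dump(c,open("scene10.pkl","wb"));crop(c,290,190,110,120,"g10",6)
E
```

```text
t 16.2 p [0.6232 0.1001 0.1543] psi 10.0 F [-1.2  0.2 -0.2] grip 0.449 j [ 0.14  0.48  1.58  0.    1.08 -0.03]
.623,.1,.1543,10 t [ 0.     -0.0003  0.0001] w [ 0.0001 -0.0004 -0.0008]
```

View pics/g10.png

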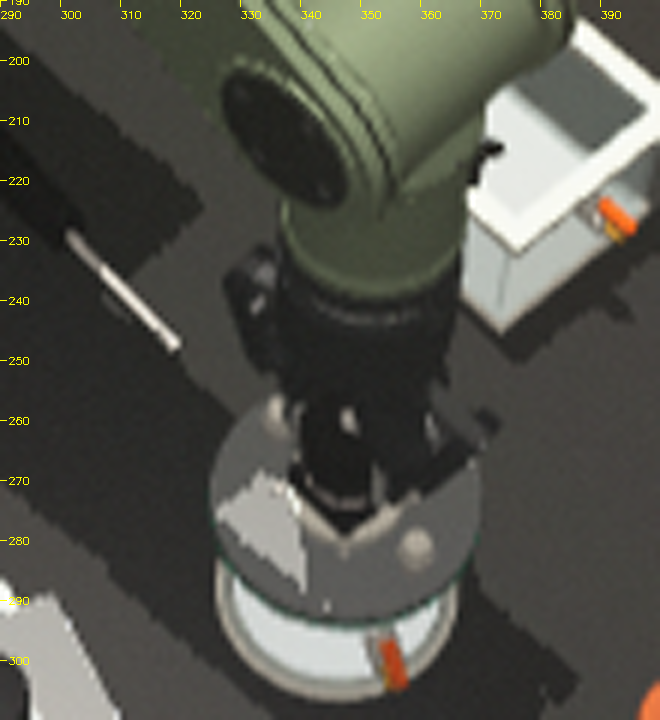

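The plate covers the flange all round (spans columns 325–370, as the ring did) and the force has dropped to zero. Releasing.

Call:
servo_tool([
  {"hand": 120,"tx": 0,"ty": 0,"tz": 0,"wx": 0,"wy": 0,"wz": 0},
  {"hand": 60,"tx": 0,"ty": 0,"tz": 0,"wx": 0,"wy": 0,"wz": 0},
  {"hand": 0,"tx": 0,"ty": 0,"tz": 0,"wx": 0,"wy": 0,"wz": 0},
  {"hand": 0,"tx": 0,"ty": 0,"tz": 0,"wx": 0,"wy": 0,"wz": 0},
  {"hand": 0,"tx": 0,"ty": 0,"tz": 0,"wx": 0,"wy": 0,"wz": 0},
  {"hand": 0,"tx": 0,"ty": 0,"tz": 0,"wx": 0,"wy": 0,"wz": 0},
  {"hand": 0,"tx": -0.01,"ty": 0,"tz": 0,"wx": 0,"wy": 0,"wz": 0},
  {"hand": 0,"tx": -0.04,"ty": 0,"tz": 0,"wx": 0,"wy": 0,"wz": 0},
  {"hand": 0,"tx": -0.07,"ty": 0,"tz": 0,"wx": 0,"wy": 0,"wz": 0},
  {"hand": 0,"tx": -0.095,"ty": 0,"tz": 0,"wx": 0,"wy": 0,"wz": 0},
  {"hand": 0,"tx": -0.1,"ty": 0,"tz": 0,"wx": 0,"wy": 0,"wz": 0},
  {"hand": 0,"tx": -0.1,"ty": 0,"tz": 0,"wx": 0,"wy": 0,"wz": 0},
  {"hand": 0,"tx": -0.1,"ty": 0,"tz": 0,"wx": 0,"wy": 0,"wz": 0},
])

```text
t: 17.33
ee_pos: [0.6227, 0.1, 0.2534]
orientation: [-2.523, 1.57, 2.364]
force: [0.5, 0.1, -1.4]
grip_width: 0.998
```

```bash
python3 go.py .6262,-.105,.255,0
```

```text
t 17.3333 p [0.6227 0.1    0.2534] psi 10.0 F [ 0.5  0.1 -1.4] grip 0.998 j [ 0.14  0.41  1.43  0.    1.3  -0.03]
.6262,-.105,.255,0 t [-0.0017 -0.0322  0.2025] w [ 0.1746 -0.0005  0.0004]
```

Call:
servo_tool([
  {"hand": 0,"tx": -0.002,"ty": -0.032,"tz": 0.2025,"wx": 0.1746,"wy": 0,"wz": 0},
  {"hand": 0,"tx": -0.002,"ty": -0.032,"tz": 0.2025,"wx": 0.1746,"wy": 0,"wz": 0},
  {"hand": 0,"tx": -0.002,"ty": -0.032,"tz": 0.2025,"wx": 0.1746,"wy": 0,"wz": 0},
  {"hand": 0,"tx": -0.002,"ty": -0.032,"tz": 0.2025,"wx": 0.1746,"wy": 0,"wz": 0},
  {"hand": 0,"tx": -0.002,"ty": -0.032,"tz": 0.2025,"wx": 0.1746,"wy": 0,"wz": 0},
  {"hand": 0,"tx": -0.002,"ty": -0.032,"tz": 0.2025,"wx": 0.1746,"wy": 0,"wz": 0},
  {"hand": 0,"tx": -0.002,"ty": -0.032,"tz": 0.2025,"wx": 0.1746,"wy": 0,"wz": 0},
  {"hand": 0,"tx": -0.002,"ty": -0.032,"tz": 0.2025,"wx": 0.1746,"wy": 0,"wz": 0},
  {"hand": 0,"tx": 0.03,"ty": -0.032,"tz": 0.2025,"wx": 0.1746,"wy": 0,"wz": 0},
  {"hand": 0,"tx": 0.055,"ty": -0.032,"tz": 0.2025,"wx": 0.1746,"wy": 0,"wz": 0},
  {"hand": 0,"tx": 0.08,"ty": -0.032,"tz": 0.2025,"wx": 0.1746,"wy": 0,"wz": 0},
  {"hand": 0,"tx": 0.094,"ty": -0.032,"tz": 0.2025,"wx": 0.1746,"wy": 0,"wz": 0},
  {"hand": 0,"tx": 0.099,"ty": -0.032,"tz": 0.2025,"wx": 0.1746,"wy": 0,"wz": 0},
  {"hand": 0,"tx": 0.099,"ty": -0.032,"tz": 0.2025,"wx": 0.1746,"wy": 0,"wz": 0},
  {"hand": 0,"tx": 0.099,"ty": -0.032,"tz": 0.2025,"wx": 0.1746,"wy": 0,"wz": 0},
])

```text
t: 18.58
ee_pos: [0.6273, -0.1038, 0.1551]
orientation: [2.245, 1.57, 0.676]
force: [0.2, 0.3, 0.1]
grip_width: 1.001
```

```bash
python3 go.py .6262,-.105,.154,0
python3 - <<'E'
from workcell import robot
from h import *
import pickle
c=robot.capture("scene");pickle.dump(c,open("scene11.pkl","wb"));crop(c,230,220,150,140,"g11",5)
E
```

```text
t 18.5833 p [ 0.6273 -0.1038  0.1551] psi 0.09 F [0.2 0.3 0.1] grip 1.001 j [-0.18  0.49  1.56  0.    1.09 -0.18]
.6262,-.105,.154,0 t [ 0.0011 -0.0011  0.0012] w [ 0.0015 -0.0006 -0.0007]
```

View pics/g11.png

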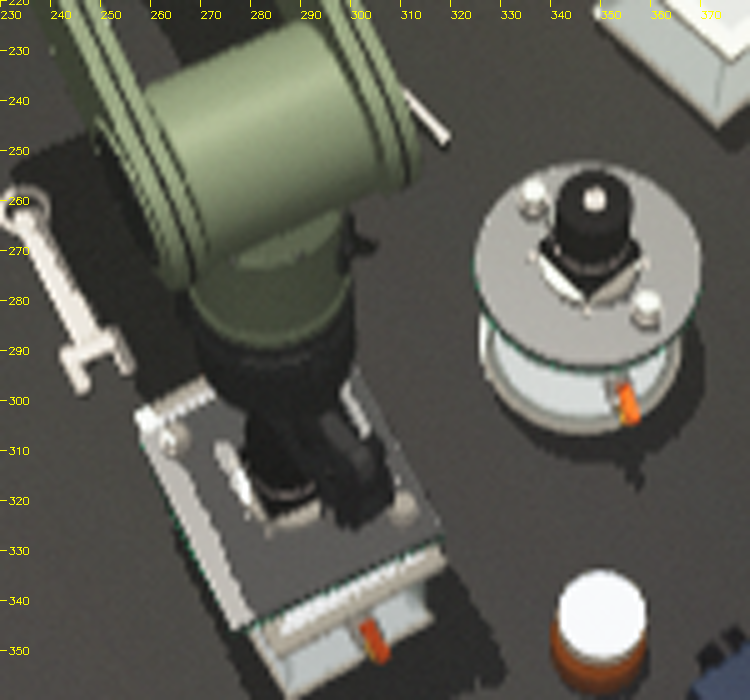

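The round lid is seated and released at about (347,273), and the gripper straddles the square lid's motor. Closing.

Call:
servo_tool([
  {"hand": 120,"tx": 0.001,"ty": -0.001,"tz": 0.001,"wx": 0.0015,"wy": 0,"wz": 0},
  {"hand": 255,"tx": 0.001,"ty": -0.001,"tz": 0.001,"wx": 0.0015,"wy": 0,"wz": 0},
  {"hand": 255,"tx": 0.001,"ty": -0.001,"tz": 0.001,"wx": 0.0015,"wy": 0,"wz": 0},
  {"hand": 255,"tx": 0.001,"ty": -0.001,"tz": 0.001,"wx": 0.0015,"wy": 0,"wz": 0},
  {"hand": 255,"tx": 0.001,"ty": -0.001,"tz": 0.001,"wx": 0.0015,"wy": 0,"wz": 0},
  {"hand": 255,"tx": 0.001,"ty": -0.001,"tz": 0.001,"wx": 0.0015,"wy": 0,"wz": 0},
  {"hand": 255,"tx": 0.001,"ty": -0.001,"tz": 0.001,"wx": 0.0015,"wy": 0,"wz": 0},
  {"hand": 255,"tx": 0.001,"ty": -0.001,"tz": 0.001,"wx": 0.0015,"wy": 0,"wz": 0},
  {"hand": 255,"tx": 0.001,"ty": -0.001,"tz": 0.001,"wx": 0.0015,"wy": 0,"wz": 0},
  {"hand": 255,"tx": 0.001,"ty": -0.001,"tz": 0.001,"wx": 0.0015,"wy": 0,"wz": 0},
])

```text
t: 19.47
ee_pos: [0.6264, -0.106, 0.1545]
orientation: [1.654, 1.569, 0.081]
force: [0.5, -1.0, 6.3]
grip_width: 0.455
```

```bash
python3 go.py .6262,-.105,.3,0
```

```text
t 19.4667 p [ 0.6264 -0.106   0.1545] psi -0.09 F [ 0.5 -1.   6.3] grip 0.455 j [-0.19  0.49  1.57  0.    1.09 -0.18]
.6262,-.105,.3,0 t [-1.455e-01  1.000e-04 -1.100e-03] w [-0.0017 -0.0002 -0.002 ]
```

Call:
servo_tool([
  {"hand": 255,"tx": -0.003,"ty": 0,"tz": 0,"wx": 0,"wy": 0,"wz": 0},
  {"hand": 255,"tx": -0.01,"ty": 0,"tz": 0,"wx": 0,"wy": 0,"wz": 0},
  {"hand": 255,"tx": -0.025,"ty": 0,"tz": 0,"wx": 0,"wy": 0,"wz": 0},
  {"hand": 255,"tx": -0.045,"ty": 0,"tz": 0,"wx": 0,"wy": 0,"wz": 0},
  {"hand": 255,"tx": -0.065,"ty": 0,"tz": 0,"wx": 0,"wy": 0,"wz": 0},
  {"hand": 255,"tx": -0.085,"ty": 0,"tz": 0,"wx": 0,"wy": 0,"wz": 0},
  {"hand": 255,"tx": -0.105,"ty": 0,"tz": 0,"wx": 0,"wy": 0,"wz": 0},
  {"hand": 255,"tx": -0.125,"ty": 0,"tz": 0,"wx": 0,"wy": 0,"wz": 0},
  {"hand": 255,"tx": -0.138,"ty": 0,"tz": 0,"wx": 0,"wy": 0,"wz": 0},
  {"hand": 255,"tx": -0.146,"ty": 0,"tz": 0,"wx": 0,"wy": 0,"wz": 0},
  {"hand": 255,"tx": -0.148,"ty": 0,"tz": 0,"wx": 0,"wy": 0,"wz": 0},
  {"hand": 255,"tx": -0.148,"ty": 0,"tz": 0,"wx": 0,"wy": 0,"wz": 0},
])

```text
t: 20.47
ee_pos: [0.6255, -0.1059, 0.3011]
orientation: [-2.203, 1.57, 2.508]
force: [0.5, -0.5, -5.2]
grip_width: 0.452
```

```bash
python3 go.py .505,.3075,.3,16
python3 - <<'E'
from workcell import robot
from h import *
import pickle
c=robot.capture("scene");pickle.dump(c,open("scene12.pkl","wb"));crop(c,230,200,150,150,"g12",5)
E
```

```text
t 20.4667 p [ 0.6255 -0.1059  0.3011] psi -0.09 F [ 0.5 -0.5 -5.2] grip 0.452 j [-0.19  0.39  1.34  0.    1.41 -0.18]
.505,.3075,.3,16 t [ 0.0015 -0.1211 -0.4132] w [-0.2807 -0.0008  0.0008]
```

View pics/g12.png

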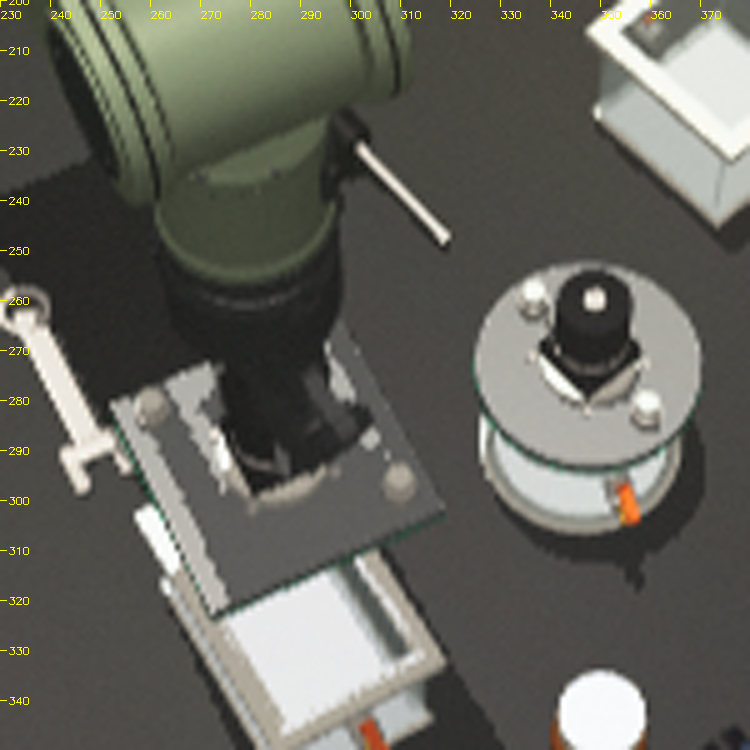

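Run:
```python
from h import *
s=load("scene12")
P=[at(s,*p,.242)[:2] for p in[(252,280),(273,323.4),(319,302.4)]]
for i in(0,1):
    v=P[i+1]-P[i];print(np.linalg.norm(v),np.degrees(np.arctan2(v[1],v[0]))%180)
print((P[0]+P[2])/2)
```

```text
0.12485791144887559 167.75413756437766
0.1185260148234752 78.22110729016063
[ 0.62441334 -0.10293692]
```

Call:
servo_tool([
  {"hand": 255,"tx": 0,"ty": -0.003,"tz": -0.01,"wx": -0.005,"wy": 0,"wz": 0},
  {"hand": 255,"tx": 0,"ty": -0.009,"tz": -0.03,"wx": -0.015,"wy": 0,"wz": 0},
  {"hand": 255,"tx": 0,"ty": -0.017,"tz": -0.058,"wx": -0.03,"wy": 0,"wz": 0},
  {"hand": 255,"tx": 0,"ty": -0.026,"tz": -0.088,"wx": -0.05,"wy": 0,"wz": 0},
  {"hand": 255,"tx": 0,"ty": -0.035,"tz": -0.118,"wx": -0.07,"wy": 0,"wz": 0},
  {"hand": 255,"tx": 0,"ty": -0.044,"tz": -0.15,"wx": -0.09,"wy": 0,"wz": 0},
  {"hand": 255,"tx": 0,"ty": -0.053,"tz": -0.18,"wx": -0.11,"wy": 0,"wz": 0},
  {"hand": 255,"tx": 0,"ty": -0.062,"tz": -0.212,"wx": -0.14,"wy": 0,"wz": 0},
  {"hand": 255,"tx": 0,"ty": -0.071,"tz": -0.243,"wx": -0.16,"wy": 0,"wz": 0},
  {"hand": 255,"tx": 0,"ty": -0.08,"tz": -0.274,"wx": -0.18,"wy": 0,"wz": 0},
  {"hand": 255,"tx": 0,"ty": -0.089,"tz": -0.304,"wx": -0.2,"wy": 0,"wz": 0},
  {"hand": 255,"tx": 0,"ty": -0.098,"tz": -0.335,"wx": -0.22,"wy": 0,"wz": 0},
  {"hand": 255,"tx": 0,"ty": -0.107,"tz": -0.364,"wx": -0.25,"wy": 0,"wz": 0},
  {"hand": 255,"tx": 0,"ty": -0.114,"tz": -0.389,"wx": -0.27,"wy": 0,"wz": 0},
  {"hand": 255,"tx": 0,"ty": -0.119,"tz": -0.406,"wx": -0.28,"wy": 0,"wz": 0},
  {"hand": 255,"tx": 0,"ty": -0.121,"tz": -0.413,"wx": -0.2807,"wy": 0,"wz": 0},
  {"hand": 255,"tx": 0,"ty": -0.121,"tz": -0.413,"wx": -0.2807,"wy": 0,"wz": 0},
  {"hand": 255,"tx": 0,"ty": -0.121,"tz": -0.413,"wx": -0.2807,"wy": 0,"wz": 0},
])

```text
t: 22.02
ee_pos: [0.505, 0.3069, 0.3011]
orientation: [-0.996, 1.569, -2.287]
force: [-0.6, -0.8, -4.2]
grip_width: 0.456
```

```bash
python3 go.py .505,.3075,.159,16
python3 - <<'E'
from workcell import robot
from h import *
import pickle
c=robot.capture("scene");pickle.dump(c,open("scene13.pkl","wb"));crop(c,330,110,130,140,"g13",5)
E
```

```text
t 22.0167 p [0.505  0.3069 0.3011] psi 16.03 F [-0.6 -0.8 -4.2] grip 0.456 j [ 0.53  0.32  1.45 -0.    1.37  0.25]
.505,.3075,.159,16 t [ 0.1421  0.0004 -0.0007] w [0.0006 0.0008 0.0012]
```

View pics/g13.png

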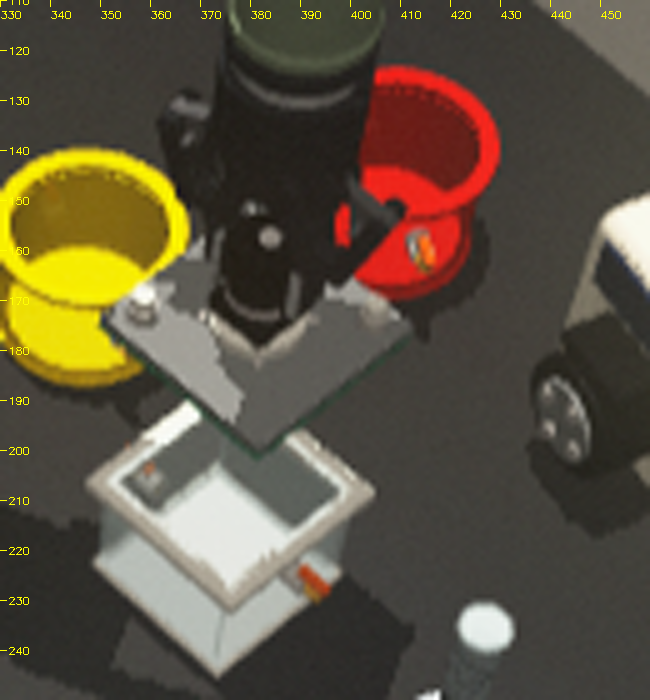

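The lid's edges run parallel to the tank's rim edges below it. Lowering.

Call:
servo_tool([
  {"hand": 255,"tx": 0.01,"ty": 0,"tz": -0.001,"wx": 0,"wy": 0,"wz": 0},
  {"hand": 255,"tx": 0.025,"ty": 0,"tz": -0.001,"wx": 0,"wy": 0,"wz": 0},
  {"hand": 255,"tx": 0.042,"ty": 0,"tz": -0.001,"wx": 0,"wy": 0,"wz": 0},
  {"hand": 255,"tx": 0.06,"ty": 0,"tz": -0.001,"wx": 0,"wy": 0,"wz": 0},
  {"hand": 255,"tx": 0.078,"ty": 0,"tz": -0.001,"wx": 0,"wy": 0,"wz": 0},
  {"hand": 255,"tx": 0.095,"ty": 0,"tz": -0.001,"wx": 0,"wy": 0,"wz": 0},
  {"hand": 255,"tx": 0.11,"ty": 0,"tz": -0.001,"wx": 0,"wy": 0,"wz": 0},
  {"hand": 255,"tx": 0.122,"ty": 0,"tz": -0.001,"wx": 0,"wy": 0,"wz": 0},
  {"hand": 255,"tx": 0.131,"ty": 0,"tz": -0.001,"wx": 0,"wy": 0,"wz": 0},
  {"hand": 255,"tx": 0.137,"ty": 0,"tz": -0.001,"wx": 0,"wy": 0,"wz": 0},
  {"hand": 255,"tx": 0.14,"ty": 0,"tz": -0.001,"wx": 0,"wy": 0,"wz": 0},
  {"hand": 255,"tx": 0.141,"ty": 0,"tz": -0.001,"wx": 0,"wy": 0,"wz": 0},
  {"hand": 255,"tx": 0.141,"ty": 0,"tz": -0.001,"wx": 0,"wy": 0,"wz": 0},
  {"hand": 255,"tx": 0.141,"ty": 0,"tz": -0.001,"wx": 0,"wy": 0,"wz": 0},
])

```text
t: 23.23
ee_pos: [0.5055, 0.3085, 0.1615]
orientation: [2.028, 1.569, 0.737]
force: [-0.1, -0.7, -4.4]
grip_width: 0.454
```

```bash
python3 go.py .505,.3075,.1545,16
python3 - <<'E'
from workcell import robot
from h import *
import pickle
c=robot.capture("scene");pickle.dump(c,open("scene14.pkl","wb"));crop(c,330,140,100,110,"g14",7)
E
```

```text
t 23.2333 p [0.5055 0.3085 0.1615] psi 15.99 F [-0.1 -0.7 -4.4] grip 0.454 j [0.53 0.42 1.66 0.   1.06 0.25]
.505,.3075,.1545,16 t [ 0.007  -0.0008  0.0008] w [-0.0001 -0.0008 -0.0017]
```

View pics/g14.png

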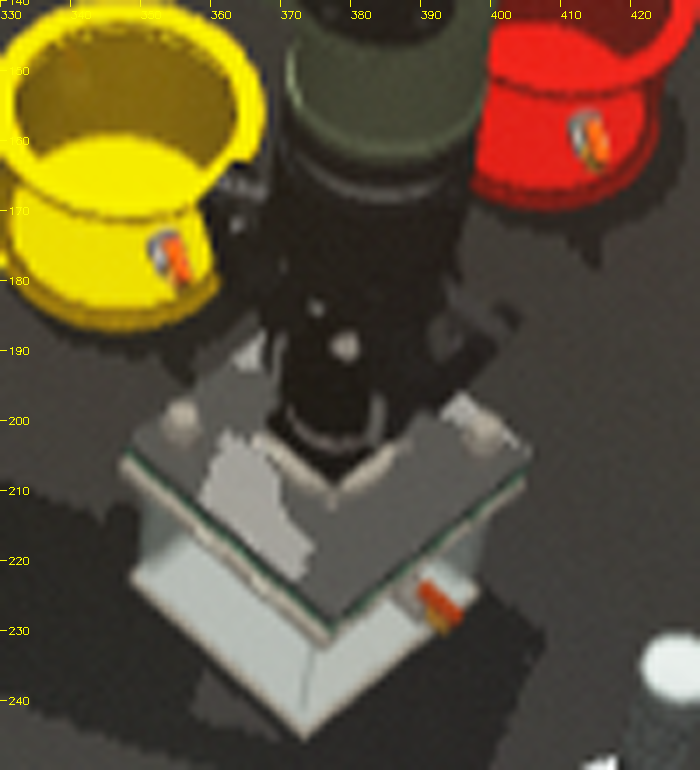

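The lid hovers about 7 mm over the rim, aligned with it and about 1 mm too far right. I'll correct that and set it down.

Call:
servo_tool([
  {"hand": 255,"tx": 0.0015,"ty": -0.001,"tz": 0.001,"wx": 0,"wy": 0,"wz": 0},
  {"hand": 255,"tx": 0.003,"ty": -0.001,"tz": 0.001,"wx": 0,"wy": 0,"wz": 0},
  {"hand": 255,"tx": 0.004,"ty": -0.001,"tz": 0.001,"wx": 0,"wy": 0,"wz": 0},
  {"hand": 255,"tx": 0.0045,"ty": -0.001,"tz": 0.001,"wx": 0,"wy": 0,"wz": 0},
  {"hand": 255,"tx": 0.005,"ty": -0.001,"tz": 0.001,"wx": 0,"wy": 0,"wz": 0},
  {"hand": 255,"tx": 0.0055,"ty": -0.001,"tz": 0.001,"wx": 0,"wy": 0,"wz": 0},
  {"hand": 255,"tx": 0.006,"ty": -0.001,"tz": 0.001,"wx": 0,"wy": 0,"wz": 0},
  {"hand": 255,"tx": 0.006,"ty": -0.001,"tz": 0.001,"wx": 0,"wy": 0,"wz": 0},
  {"hand": 255,"tx": 0.006,"ty": -0.001,"tz": 0.001,"wx": 0,"wy": 0,"wz": 0},
])

```text
t: 24.03
ee_pos: [0.5044, 0.307, 0.1548]
orientation: [2.762, 1.57, 1.471]
force: [-1.0, 0.9, -4.2]
grip_width: 0.453
```

```bash
python3 go.py .505,.3075,.1545,16
```

```text
t 24.0333 p [0.5044 0.307  0.1548] psi 16.0 F [-1.   0.9 -4.2] grip 0.453 j [0.53 0.42 1.68 0.   1.04 0.25]
.505,.3075,.1545,16 t [ 0.0003  0.0007 -0.0003] w [-0.     -0.0005 -0.0002]
```

Call:
servo_tool([
  {"hand": 255,"tx": 0.0005,"ty": 0.0005,"tz": 0,"wx": 0,"wy": 0,"wz": 0},
  {"hand": 255,"tx": 0.001,"ty": 0.0005,"tz": 0,"wx": 0,"wy": 0,"wz": 0},
  {"hand": 255,"tx": 0.0012,"ty": 0.0005,"tz": 0,"wx": 0,"wy": 0,"wz": 0},
  {"hand": 255,"tx": 0.0012,"ty": 0.0005,"tz": 0,"wx": 0,"wy": 0,"wz": 0},
])

```text
t: 24.37
ee_pos: [0.5048, 0.3072, 0.1545]
orientation: [2.381, 1.57, 1.09]
force: [-2.8, -1.9, 3.6]
grip_width: 0.457
```

```bash
python3 go.py .505,.3075,.1545,16
python3 - <<'E'
from workcell import robot
from h import *
import pickle
c=robot.capture("scene");pickle.dump(c,open("scene15.pkl","wb"));crop(c,330,140,100,110,"g15",7)
E
```

```text
t 24.3667 p [0.5048 0.3072 0.1545] psi 16.0 F [-2.8 -1.9  3.6] grip 0.457 j [0.53 0.42 1.68 0.   1.04 0.25]
.505,.3075,.1545,16 t [ 0.      0.0002 -0.0003] w [-0.0001 -0.0007 -0.0007]
```

View pics/g15.png

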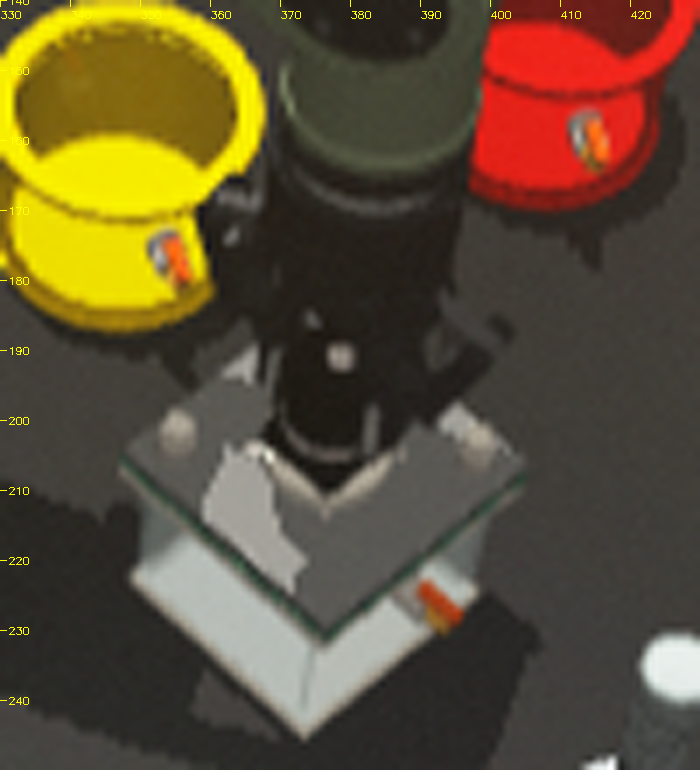

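The lid sits flush on the square rim with a +3.6 N reaction. Releasing.

Call:
servo_tool([
  {"hand": 120,"tx": 0,"ty": 0,"tz": 0,"wx": 0,"wy": 0,"wz": 0},
  {"hand": 60,"tx": 0,"ty": 0,"tz": 0,"wx": 0,"wy": 0,"wz": 0},
  {"hand": 0,"tx": 0,"ty": 0,"tz": 0,"wx": 0,"wy": 0,"wz": 0},
  {"hand": 0,"tx": 0,"ty": 0,"tz": 0,"wx": 0,"wy": 0,"wz": 0},
  {"hand": 0,"tx": 0,"ty": 0,"tz": 0,"wx": 0,"wy": 0,"wz": 0},
  {"hand": 0,"tx": 0,"ty": 0,"tz": 0,"wx": 0,"wy": 0,"wz": 0},
  {"hand": 0,"tx": -0.01,"ty": 0,"tz": 0,"wx": 0,"wy": 0,"wz": 0},
  {"hand": 0,"tx": -0.04,"ty": 0,"tz": 0,"wx": 0,"wy": 0,"wz": 0},
  {"hand": 0,"tx": -0.07,"ty": 0,"tz": 0,"wx": 0,"wy": 0,"wz": 0},
  {"hand": 0,"tx": -0.1,"ty": 0,"tz": 0,"wx": 0,"wy": 0,"wz": 0},
  {"hand": 0,"tx": -0.12,"ty": 0,"tz": 0,"wx": 0,"wy": 0,"wz": 0},
  {"hand": 0,"tx": -0.12,"ty": 0,"tz": 0,"wx": 0,"wy": 0,"wz": 0},
  {"hand": 0,"tx": -0.12,"ty": 0,"tz": 0,"wx": 0,"wy": 0,"wz": 0},
])

```text
t: 25.5
ee_pos: [0.5053, 0.3073, 0.2755]
orientation: [1.922, 1.567, 0.63]
force: [0.8, -0.4, -0.1]
grip_width: 1.001
```

```bash
python3 go.py .45,-.342,.275,-20
```

```text
t 25.5 p [0.5053 0.3073 0.2755] psi 16.0 F [ 0.8 -0.4 -0.1] grip 1.001 j [0.53 0.33 1.5  0.   1.31 0.25]
.45,-.342,.275,-20 t [-0.0012 -0.2321  0.609 ] w [ 0.6283 -0.0025 -0.0032]
```

Call:
servo_tool([
  {"hand": 0,"tx": -0.001,"ty": -0.232,"tz": 0.609,"wx": 0.6283,"wy": -0.0025,"wz": -0.003},
  {"hand": 0,"tx": -0.001,"ty": -0.232,"tz": 0.609,"wx": 0.6283,"wy": -0.0025,"wz": -0.003},
  {"hand": 0,"tx": -0.001,"ty": -0.232,"tz": 0.609,"wx": 0.6283,"wy": -0.0025,"wz": -0.003},
  {"hand": 0,"tx": -0.001,"ty": -0.232,"tz": 0.609,"wx": 0.6283,"wy": -0.0025,"wz": -0.003},
  {"hand": 0,"tx": -0.001,"ty": -0.232,"tz": 0.609,"wx": 0.6283,"wy": -0.0025,"wz": -0.003},
  {"hand": 0,"tx": -0.001,"ty": -0.232,"tz": 0.609,"wx": 0.6283,"wy": -0.0025,"wz": -0.003},
  {"hand": 0,"tx": -0.001,"ty": -0.232,"tz": 0.609,"wx": 0.6283,"wy": -0.0025,"wz": -0.003},
  {"hand": 0,"tx": -0.001,"ty": -0.232,"tz": 0.609,"wx": 0.6283,"wy": -0.0025,"wz": -0.003},
  {"hand": 0,"tx": -0.001,"ty": -0.232,"tz": 0.609,"wx": 0.6283,"wy": -0.0025,"wz": -0.003},
  {"hand": 0,"tx": -0.001,"ty": -0.232,"tz": 0.609,"wx": 0.6283,"wy": -0.0025,"wz": -0.003},
  {"hand": 0,"tx": -0.001,"ty": -0.232,"tz": 0.609,"wx": 0.6283,"wy": -0.0025,"wz": -0.003},
  {"hand": 0,"tx": -0.001,"ty": -0.232,"tz": 0.609,"wx": 0.6283,"wy": -0.0025,"wz": -0.003},
  {"hand": 0,"tx": -0.001,"ty": -0.232,"tz": 0.609,"wx": 0.6283,"wy": -0.0025,"wz": -0.003},
  {"hand": 0,"tx": -0.001,"ty": -0.232,"tz": 0.609,"wx": 0.6283,"wy": -0.0025,"wz": -0.003},
  {"hand": 0,"tx": -0.001,"ty": -0.232,"tz": 0.609,"wx": 0.6283,"wy": -0.0025,"wz": -0.003},
  {"hand": 0,"tx": -0.001,"ty": -0.232,"tz": 0.609,"wx": 0.6283,"wy": -0.0025,"wz": -0.003},
  {"hand": 0,"tx": -0.001,"ty": -0.232,"tz": 0.609,"wx": 0.6283,"wy": -0.0025,"wz": -0.003},
  {"hand": 0,"tx": -0.001,"ty": -0.232,"tz": 0.609,"wx": 0.6283,"wy": -0.0025,"wz": -0.003},
  {"hand": 0,"tx": -0.001,"ty": -0.232,"tz": 0.609,"wx": 0.6283,"wy": -0.0025,"wz": -0.003},
  {"hand": 0,"tx": -0.001,"ty": -0.232,"tz": 0.609,"wx": 0.6283,"wy": -0.0025,"wz": -0.003},
])

```text
t: 27.17
ee_pos: [0.4496, -0.3409, 0.2737]
orientation: [-1.111, 1.567, -3.03]
force: [0.2, -0.1, -0.3]
grip_width: 0.998
```

```bash
python3 go.py .45,-.342,.164,-20
python3 - <<'E'
from workcell import robot
from h import *
import pickle
c=robot.capture("scene");pickle.dump(c,open("scene16.pkl","wb"));crop(c,110,210,320,150,"g16",2)
crop(c,240,260,100,110,"g16b",6)
c=robot.capture("top");pickle.dump(c,open("top16.pkl","wb"));crop(c,185,130,260,150,"g16t",3)
E
```

```text
t 27.1667 p [ 0.4496 -0.3409  0.2737] psi -19.93 F [ 0.2 -0.1 -0.3] grip 0.998 j [-0.67  0.29  1.56 -0.    1.29 -0.32]
.45,-.342,.164,-20 t [0.1097 0.0011 0.0007] w [0.0012 0.0018 0.0037]
```

View pics/g16b.png

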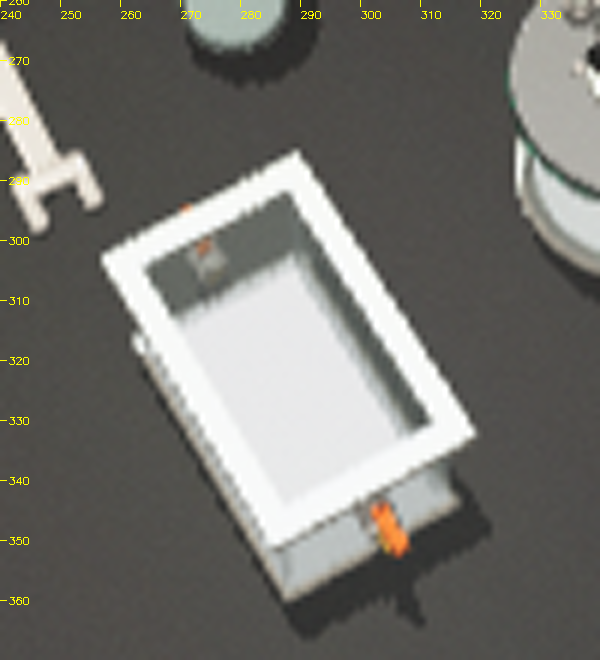

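View pics/g16t.png

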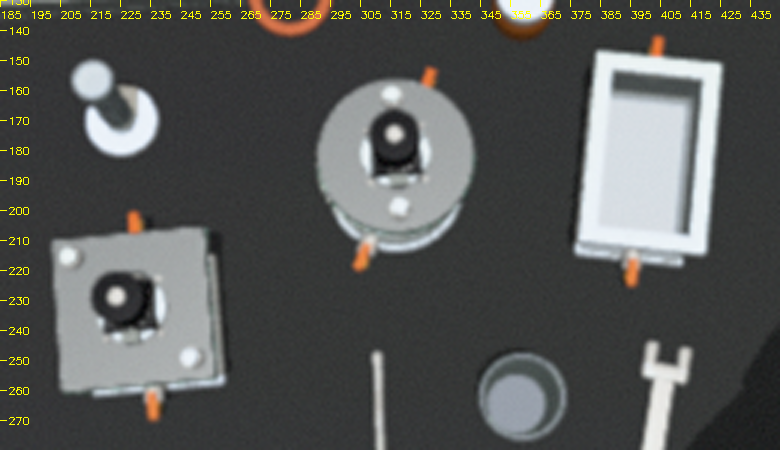

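Run:
```python
from h import *
s=load("scene16");t=load("top16")
def rect(c,name,px,z):
    P=np.array([at(c,*p,z)[:2] for p in px]);e=[P[i]-P[(i+1)%4] for i in range(4)]
    print(name,P.mean(0).round(4),[round(np.linalg.norm(v)*1e3,1) for v in e],[round(np.degrees(np.arctan2(v[1],v[0]))%180,1) for v in e])
rect(s,"out",[(256.7,302.8),(289.5,285),(319.5,332.2),(285.5,350.7)],.09)
rect(s,"in",[(264.5,304.7),(288.3,291.7),(311.7,330.8),(287.5,343.3)],.09)
f=lambda x,y:(185+x/3,130+y/3)
rect(t,"top out",[f(598,50),f(721,65),f(706,254),f(578,242)],.09)
rect(t,"top in",[f(615,72),f(704,82),f(690,236),f(600,225)],.09)
```

```text
out [ 0.6245 -0.1038] [np.float64(100.2), np.float64(157.6), np.float64(99.3), np.float64(154.8)] [np.float64(83.3), np.float64(172.4), np.float64(81.7), np.float64(172.7)]
in [ 0.6253 -0.1036] [np.float64(72.6), np.float64(128.2), np.float64(70.1), np.float64(124.8)] [np.float64(83.3), np.float64(171.1), np.float64(80.5), np.float64(172.3)]
top out [ 0.6233 -0.1053] [np.float64(99.7), np.float64(155.4), np.float64(101.8), np.float64(158.5)] [np.float64(81.5), np.float64(172.9), np.float64(83.3), np.float64(172.1)]
top in [ 0.6223 -0.1065] [np.float64(72.0), np.float64(126.7), np.float64(71.9), np.float64(126.2)] [np.float64(82.1), np.float64(172.3), np.float64(81.7), np.float64(172.4)]
```

Call:
servo_tool([
  {"hand": 0,"tx": 0.015,"ty": 0.001,"tz": 0,"wx": 0,"wy": 0.001,"wz": 0.002},
  {"hand": 0,"tx": 0.04,"ty": 0.001,"tz": 0,"wx": 0,"wy": 0.001,"wz": 0.002},
  {"hand": 0,"tx": 0.065,"ty": 0.001,"tz": 0,"wx": 0,"wy": 0.001,"wz": 0.002},
  {"hand": 0,"tx": 0.088,"ty": 0.001,"tz": 0,"wx": 0,"wy": 0.001,"wz": 0.002},
  {"hand": 0,"tx": 0.102,"ty": 0.001,"tz": 0,"wx": 0,"wy": 0.001,"wz": 0.002},
  {"hand": 0,"tx": 0.108,"ty": 0.001,"tz": 0,"wx": 0,"wy": 0.001,"wz": 0.002},
  {"hand": 0,"tx": 0.109,"ty": 0.001,"tz": 0,"wx": 0,"wy": 0.001,"wz": 0.002},
  {"hand": 0,"tx": 0.109,"ty": 0.001,"tz": 0,"wx": 0,"wy": 0.001,"wz": 0.002},
  {"hand": 0,"tx": 0.109,"ty": 0.001,"tz": 0,"wx": 0,"wy": 0.001,"wz": 0.002},
])

```text
t: 28.02
ee_pos: [0.4511, -0.343, 0.1665]
orientation: [0.729, 1.567, -1.19]
force: [-0.3, -0.1, 0.7]
grip_width: 1.002
```

```bash
python3 go.py .45,-.3423,.164,-20
```

```text
t 28.0167 p [ 0.4511 -0.343   0.1665] psi -19.97 F [-0.3 -0.1  0.7] grip 1.002 j [-0.67  0.38  1.72 -0.    1.04 -0.32]
.45,-.3423,.164,-20 t [ 0.0025 -0.0013 -0.0002] w [ 0.0005  0.0025 -0.0022]
```

Call:
servo_tool([
  {"hand": 120,"tx": 0.002,"ty": -0.001,"tz": 0,"wx": 0,"wy": 0.001,"wz": -0.001},
  {"hand": 255,"tx": 0.002,"ty": -0.001,"tz": 0,"wx": 0,"wy": 0.001,"wz": -0.001},
  {"hand": 255,"tx": 0.002,"ty": -0.001,"tz": 0,"wx": 0,"wy": 0.001,"wz": -0.001},
  {"hand": 255,"tx": 0.002,"ty": -0.001,"tz": 0,"wx": 0,"wy": 0.001,"wz": -0.001},
  {"hand": 255,"tx": 0.002,"ty": -0.001,"tz": 0,"wx": 0,"wy": 0.001,"wz": -0.001},
  {"hand": 255,"tx": 0.002,"ty": -0.001,"tz": 0,"wx": 0,"wy": 0.001,"wz": -0.001},
  {"hand": 255,"tx": 0.002,"ty": -0.001,"tz": 0,"wx": 0,"wy": 0.001,"wz": -0.001},
  {"hand": 255,"tx": 0.002,"ty": -0.001,"tz": 0,"wx": 0,"wy": 0.001,"wz": -0.001},
  {"hand": 255,"tx": 0.002,"ty": -0.001,"tz": 0,"wx": 0,"wy": 0.001,"wz": -0.001},
  {"hand": 255,"tx": 0.002,"ty": -0.001,"tz": 0,"wx": 0,"wy": 0.001,"wz": -0.001},
])

```text
t: 28.85
ee_pos: [0.4498, -0.3427, 0.1639]
orientation: [0.26, 1.57, -1.66]
force: [-1.1, -0.6, 5.8]
grip_width: 0.459
```

```bash
python3 go.py .45,-.3423,.275,-20
```

```text
t 28.85 p [ 0.4498 -0.3427  0.1639] psi -20.01 F [-1.1 -0.6  5.8] grip 0.459 j [-0.67  0.38  1.72 -0.    1.04 -0.32]
.45,-.3423,.275,-20 t [-1.111e-01  1.000e-04 -4.000e-04] w [-0.0002  0.0011 -0.0003]
```

Call:
servo_tool([
  {"hand": 255,"tx": -0.003,"ty": 0,"tz": 0,"wx": 0,"wy": 0,"wz": 0},
  {"hand": 255,"tx": -0.01,"ty": 0,"tz": 0,"wx": 0,"wy": 0,"wz": 0},
  {"hand": 255,"tx": -0.025,"ty": 0,"tz": 0,"wx": 0,"wy": 0,"wz": 0},
  {"hand": 255,"tx": -0.045,"ty": 0,"tz": 0,"wx": 0,"wy": 0,"wz": 0},
  {"hand": 255,"tx": -0.065,"ty": 0,"tz": 0,"wx": 0,"wy": 0,"wz": 0},
  {"hand": 255,"tx": -0.082,"ty": 0,"tz": 0,"wx": 0,"wy": 0,"wz": 0},
  {"hand": 255,"tx": -0.094,"ty": 0,"tz": 0,"wx": 0,"wy": 0,"wz": 0},
  {"hand": 255,"tx": -0.1,"ty": 0,"tz": 0,"wx": 0,"wy": 0,"wz": 0},
  {"hand": 255,"tx": -0.1,"ty": 0,"tz": 0,"wx": 0,"wy": 0,"wz": 0},
  {"hand": 255,"tx": -0.1,"ty": 0,"tz": 0,"wx": 0,"wy": 0,"wz": 0},
])

```text
t: 29.68
ee_pos: [0.4491, -0.3421, 0.2624]
orientation: [-1.515, 1.568, 2.848]
force: [-0.5, 0.7, -5.4]
grip_width: 0.453
```

```bash
python3 go.py .6238,-.1049,.264,7.4
```

```text
t 29.6833 p [ 0.4491 -0.3421  0.2624] psi -20.0 F [-0.5  0.7 -5.4] grip 0.453 j [-0.67  0.3   1.58 -0.    1.27 -0.32]
.6238,-.1049,.264,7.4 t [-0.0019  0.083  -0.2826] w [-0.4783 -0.0005  0.0029]
```

Call:
servo_tool([
  {"hand": 255,"tx": 0,"ty": 0.003,"tz": -0.01,"wx": -0.02,"wy": 0,"wz": 0},
  {"hand": 255,"tx": 0,"ty": 0.009,"tz": -0.03,"wx": -0.05,"wy": 0,"wz": 0},
  {"hand": 255,"tx": 0,"ty": 0.017,"tz": -0.058,"wx": -0.1,"wy": 0,"wz": 0},
  {"hand": 255,"tx": 0,"ty": 0.026,"tz": -0.088,"wx": -0.15,"wy": 0,"wz": 0},
  {"hand": 255,"tx": 0,"ty": 0.035,"tz": -0.118,"wx": -0.2,"wy": 0,"wz": 0},
  {"hand": 255,"tx": 0,"ty": 0.044,"tz": -0.148,"wx": -0.25,"wy": 0,"wz": 0},
  {"hand": 255,"tx": 0,"ty": 0.053,"tz": -0.178,"wx": -0.3,"wy": 0,"wz": 0},
  {"hand": 255,"tx": 0,"ty": 0.061,"tz": -0.208,"wx": -0.35,"wy": 0,"wz": 0},
  {"hand": 255,"tx": 0,"ty": 0.069,"tz": -0.236,"wx": -0.4,"wy": 0,"wz": 0},
  {"hand": 255,"tx": 0,"ty": 0.076,"tz": -0.259,"wx": -0.44,"wy": 0,"wz": 0},
  {"hand": 255,"tx": 0,"ty": 0.081,"tz": -0.275,"wx": -0.47,"wy": 0,"wz": 0},
  {"hand": 255,"tx": 0,"ty": 0.083,"tz": -0.2826,"wx": -0.4783,"wy": 0,"wz": 0.002},
  {"hand": 255,"tx": 0,"ty": 0.083,"tz": -0.2826,"wx": -0.4783,"wy": 0,"wz": 0.002},
  {"hand": 255,"tx": 0,"ty": 0.083,"tz": -0.2826,"wx": -0.4783,"wy": 0,"wz": 0.002},
  {"hand": 255,"tx": 0,"ty": 0.083,"tz": -0.2826,"wx": -0.4783,"wy": 0,"wz": 0.002},
])

```text
t: 30.93
ee_pos: [0.6234, -0.1064, 0.2628]
orientation: [-0.541, 1.57, -1.984]
force: [0.2, -0.7, -5.1]
grip_width: 0.457
```

```bash
python3 go.py .6238,-.1049,.159,7.4
```

```text
t 30.9333 p [ 0.6234 -0.1064  0.2628] psi 7.33 F [ 0.2 -0.7 -5.1] grip 0.457 j [-0.19  0.41  1.41 -0.    1.32 -0.31]
.6238,-.1049,.159,7.4 t [ 0.1038  0.0007 -0.0015] w [-0.0013  0.0011  0.0007]
```

Call:
servo_tool([
  {"hand": 255,"tx": 0.01,"ty": 0,"tz": -0.001,"wx": -0.001,"wy": 0,"wz": 0},
  {"hand": 255,"tx": 0.025,"ty": 0,"tz": -0.001,"wx": -0.001,"wy": 0,"wz": 0},
  {"hand": 255,"tx": 0.04,"ty": 0,"tz": -0.001,"wx": -0.001,"wy": 0,"wz": 0},
  {"hand": 255,"tx": 0.055,"ty": 0,"tz": -0.001,"wx": -0.001,"wy": 0,"wz": 0},
  {"hand": 255,"tx": 0.07,"ty": 0,"tz": -0.001,"wx": -0.001,"wy": 0,"wz": 0},
  {"hand": 255,"tx": 0.083,"ty": 0,"tz": -0.001,"wx": -0.001,"wy": 0,"wz": 0},
  {"hand": 255,"tx": 0.093,"ty": 0,"tz": -0.001,"wx": -0.001,"wy": 0,"wz": 0},
  {"hand": 255,"tx": 0.099,"ty": 0,"tz": -0.001,"wx": -0.001,"wy": 0,"wz": 0},
  {"hand": 255,"tx": 0.102,"ty": 0,"tz": -0.001,"wx": -0.001,"wy": 0,"wz": 0},
  {"hand": 255,"tx": 0.103,"ty": 0,"tz": -0.001,"wx": -0.001,"wy": 0,"wz": 0},
  {"hand": 255,"tx": 0.103,"ty": 0,"tz": -0.001,"wx": -0.001,"wy": 0,"wz": 0},
  {"hand": 255,"tx": 0.103,"ty": 0,"tz": -0.001,"wx": -0.001,"wy": 0,"wz": 0},
])

```text
t: 31.93
ee_pos: [0.6246, -0.1044, 0.1608]
orientation: [1.111, 1.568, -0.33]
force: [-0.1, 0.5, -4.3]
grip_width: 0.453
```

```bash
python3 go.py .6238,-.1049,.1539,7.4
python3 - <<'E'
from workcell import robot
from h import *
import pickle
c=robot.capture("scene");pickle.dump(c,open("scene17.pkl","wb"));crop(c,240,250,100,110,"g17",7)
E
```

```text
t 31.9333 p [ 0.6246 -0.1044  0.1608] psi 7.46 F [-0.1  0.5 -4.3] grip 0.453 j [-0.18  0.48  1.56 -0.    1.1  -0.31]
.6238,-.1049,.1539,7.4 t [ 0.0069 -0.0009  0.0004] w [ 0.001   0.0011 -0.0022]
```

View pics/g17.png

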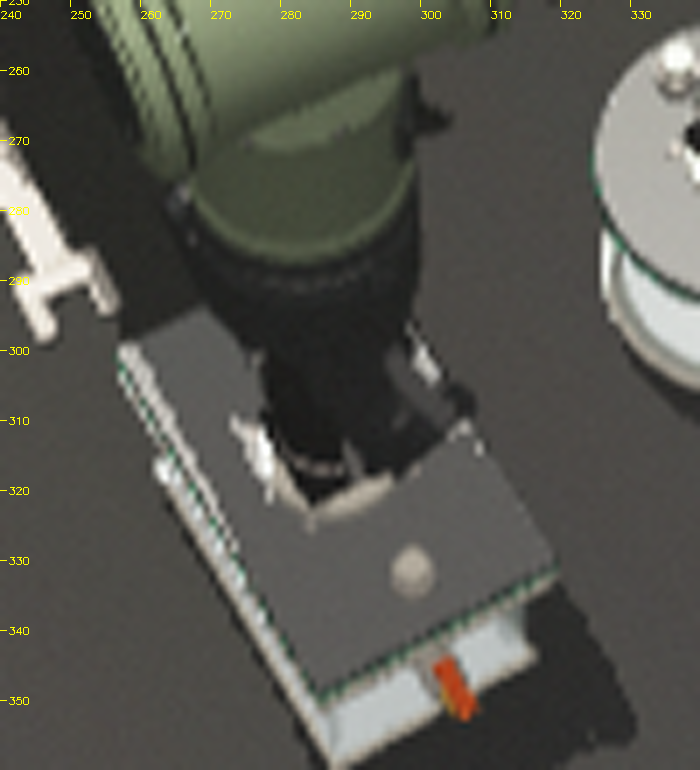

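The lid hovers about 7 mm over the oblong rim and is well aligned with it. Setting it down.

Call:
servo_tool([
  {"hand": 255,"tx": 0.0015,"ty": -0.0005,"tz": 0,"wx": 0,"wy": 0,"wz": -0.001},
  {"hand": 255,"tx": 0.003,"ty": -0.0005,"tz": 0,"wx": 0,"wy": 0,"wz": -0.001},
  {"hand": 255,"tx": 0.004,"ty": -0.0005,"tz": 0,"wx": 0,"wy": 0,"wz": -0.001},
  {"hand": 255,"tx": 0.0045,"ty": -0.0005,"tz": 0,"wx": 0,"wy": 0,"wz": -0.001},
  {"hand": 255,"tx": 0.005,"ty": -0.0005,"tz": 0,"wx": 0,"wy": 0,"wz": -0.001},
  {"hand": 255,"tx": 0.0055,"ty": -0.0005,"tz": 0,"wx": 0,"wy": 0,"wz": -0.001},
  {"hand": 255,"tx": 0.0055,"ty": -0.0005,"tz": 0,"wx": 0,"wy": 0,"wz": -0.001},
  {"hand": 255,"tx": 0.0055,"ty": -0.0005,"tz": 0,"wx": 0,"wy": 0,"wz": -0.001},
])

```text
t: 32.65
ee_pos: [0.6237, -0.1044, 0.1544]
orientation: [-0.686, 1.57, -2.127]
force: [0.5, 0.3, -5.1]
grip_width: 0.451
```

```bash
python3 go.py .6238,-.1049,.1539,7.4
```

```text
t 32.65 p [ 0.6237 -0.1044  0.1544] psi 7.46 F [ 0.5  0.3 -5.1] grip 0.451 j [-0.18  0.48  1.57 -0.    1.09 -0.31]
.6238,-.1049,.1539,7.4 t [0.0005 0.0001 0.0005] w [0.001  0.0005 0.0004]
```

Call:
servo_tool([
  {"hand": 255,"tx": 0.0005,"ty": 0,"tz": 0.0005,"wx": 0.001,"wy": 0,"wz": 0},
  {"hand": 255,"tx": 0.001,"ty": 0,"tz": 0.0005,"wx": 0.001,"wy": 0,"wz": 0},
  {"hand": 255,"tx": 0.0012,"ty": 0,"tz": 0.0005,"wx": 0.001,"wy": 0,"wz": 0},
  {"hand": 255,"tx": 0.0012,"ty": 0,"tz": 0.0005,"wx": 0.001,"wy": 0,"wz": 0},
])

```text
t: 32.98
ee_pos: [0.6238, -0.1049, 0.154]
orientation: [0.273, 1.57, -1.169]
force: [-1.3, 0.2, 0.3]
grip_width: 0.456
```

```bash
python3 go.py .6238,-.1049,.1539,7.4
python3 - <<'E'
from workcell import robot
from h import *
import pickle
c=robot.capture("scene");pickle.dump(c,open("scene18.pkl","wb"));crop(c,240,250,100,110,"g18",7)
E
```

```text
t 32.9833 p [ 0.6238 -0.1049  0.154 ] psi 7.4 F [-1.3  0.2  0.3] grip 0.456 j [-0.18  0.48  1.57 -0.    1.08 -0.31]
.6238,-.1049,.1539,7.4 t [ 0.0001 -0.     -0.    ] w [ 0.      0.0009 -0.0002]
```

View pics/g18.png

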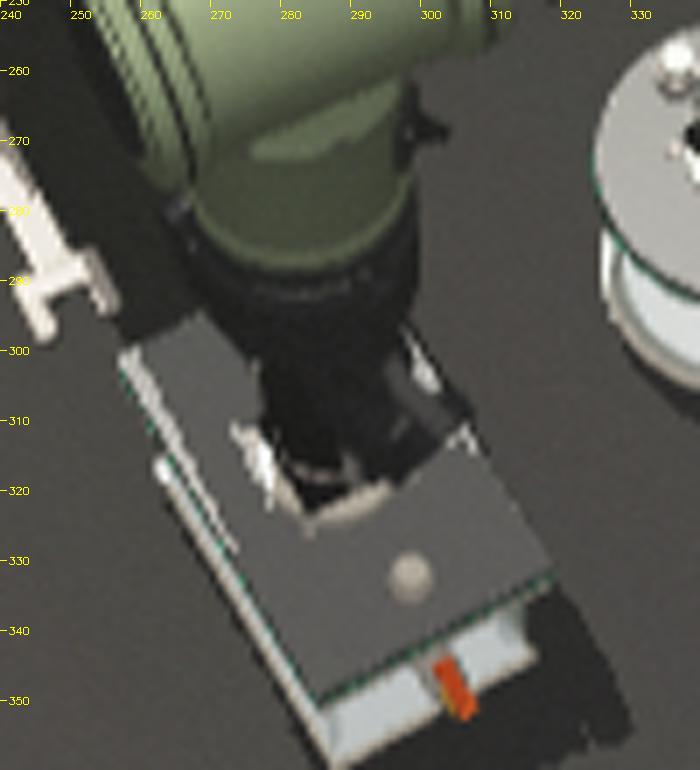

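It sits flush, with the lid's weight now on the tank. Releasing and rising, then swinging aside toward the tripod for a clear view.

Call:
servo_tool([
  {"hand": 120,"tx": 0,"ty": 0,"tz": 0,"wx": 0,"wy": 0,"wz": 0},
  {"hand": 60,"tx": 0,"ty": 0,"tz": 0,"wx": 0,"wy": 0,"wz": 0},
  {"hand": 0,"tx": 0,"ty": 0,"tz": 0,"wx": 0,"wy": 0,"wz": 0},
  {"hand": 0,"tx": 0,"ty": 0,"tz": 0,"wx": 0,"wy": 0,"wz": 0},
  {"hand": 0,"tx": 0,"ty": 0,"tz": 0,"wx": 0,"wy": 0,"wz": 0},
  {"hand": 0,"tx": 0,"ty": 0,"tz": 0,"wx": 0,"wy": 0,"wz": 0},
  {"hand": 0,"tx": -0.01,"ty": 0,"tz": 0,"wx": 0,"wy": 0,"wz": 0},
  {"hand": 0,"tx": -0.04,"ty": 0,"tz": 0,"wx": 0,"wy": 0,"wz": 0},
  {"hand": 0,"tx": -0.07,"ty": 0,"tz": 0,"wx": 0,"wy": 0,"wz": 0},
  {"hand": 0,"tx": -0.1,"ty": 0,"tz": 0,"wx": 0,"wy": 0,"wz": 0},
  {"hand": 0,"tx": -0.12,"ty": 0,"tz": 0,"wx": 0,"wy": 0,"wz": 0},
  {"hand": 0,"tx": -0.12,"ty": -0.2,"tz": 0.25,"wx": 0,"wy": 0,"wz": 0},
  {"hand": 0,"tx": -0.12,"ty": -0.2,"tz": 0.25,"wx": 0,"wy": 0,"wz": 0},
  {"hand": 0,"tx": -0.12,"ty": -0.2,"tz": 0.25,"wx": 0,"wy": 0,"wz": 0},
  {"hand": 0,"tx": -0.12,"ty": -0.2,"tz": 0.25,"wx": 0,"wy": 0,"wz": 0},
  {"hand": 0,"tx": -0.12,"ty": -0.2,"tz": 0.25,"wx": 0,"wy": 0,"wz": 0},
  {"hand": 0,"tx": -0.12,"ty": -0.2,"tz": 0.25,"wx": 0,"wy": 0,"wz": 0},
  {"hand": 0,"tx": -0.12,"ty": -0.2,"tz": 0.25,"wx": 0,"wy": 0,"wz": 0},
  {"hand": 0,"tx": -0.12,"ty": -0.2,"tz": 0.25,"wx": 0,"wy": 0,"wz": 0},
  {"hand": 0,"tx": -0.12,"ty": -0.2,"tz": 0.25,"wx": 0,"wy": 0,"wz": 0},
])

```text
t: 34.7
ee_pos: [0.4547, -0.383, 0.2743]
orientation: [-0.368, 1.567, -1.815]
force: [-0.4, 0.7, -0.7]
grip_width: 1.002
```

```bash
python3 go.py
python3 - <<'E'
from workcell import robot
from h import *
import pickle
c=robot.capture("top");pickle.dump(c,open("top20.pkl","wb"));crop(c,185,130,260,150,"g20t",3)
c=robot.capture("scene");pickle.dump(c,open("scene20.pkl","wb"));cv2.imwrite("pics/g20s.png",c["image"])
E
```

```text
t 34.7 p [ 0.4547 -0.383   0.2743] psi 7.08 F [-0.4  0.7 -0.7] grip 1.002 j [-0.72  0.34  1.49 -0.    1.31 -0.84]
```

View pics/g20t.png

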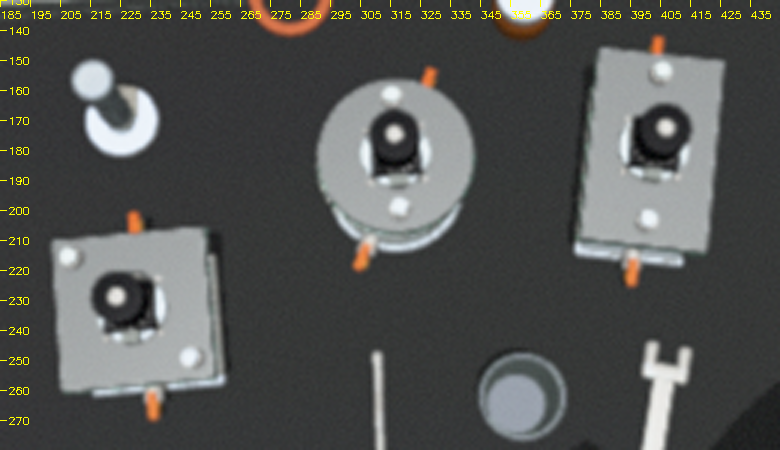

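View pics/g20s.png

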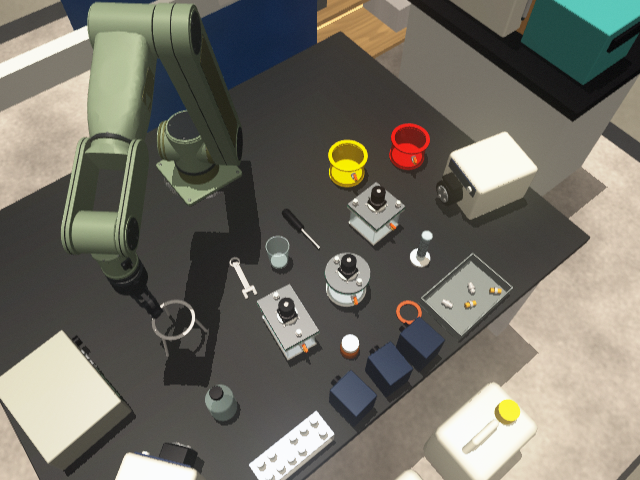

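All three lids cover their matching rims, seen from above at (230,233), (317,181) and (402,179). The beaker, cylinder and bottle are in their original places and the gripper is clear. Handing in.

```bash
python3 -c "
from workcell import robot
print(robot.hand_in())"
```

```text
the job is handed in; nothing more can be done
None
```

I swapped the lids by parking the oblong one on the tripod, then moved round to the round tank, square to the square tank and oblong from the tripod to the oblong tank. I handed the job in at about 35 s of the 112 s allowed.

- **Placement:** In the final scene and top pictures each lid covers its matching rim, and the square and oblong lids line up with their tank sides. I judged this by eye; I did not re-measure the centres after release. The lids were set down at my measured tank centres. Those centres differ by 2–4 mm between the two cameras, and I used averages of them.
- **Set-down:** I stepped each lid down until its weight came off the gripper. The highest reading after any set-down step was about 4 N.
- **Loose glass and robot:** The beaker, measuring cylinder and bottle look to be where they started, and the gripper is open and clear of everything.
- **Disagreements:** One move was refused because I left out fields; nothing moved, and I resent it. No other check failed. `hand_in` gave no verdict.

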